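# Undo the knurled hand nut of a gluing clamp and swing its strap off the printed tower

### The job

The glued model tower is ready to come out of its clamp. Roll a fingertip along the knurled rim of the big black hand nut to loosen it two full turns anticlockwise (seen from above), so that the index rib on its top ends where it began; then push the pin on the steel strap sideways, to either side, until the strap is swung well clear of the tower, about a quarter turn. Do not move the strap before the nut is loose, lift or carry nothing, and leave the tower and the other things on the table where they stand.

Things in the scene. Friction and masses are not known exactly. Their poses are not given: they have to be found in the camera images.
- fixture: Fixed plywood base plate, 130 (x) x 285 (y) mm, 12 mm thick, on the table. Origin: at table height on the upright axis of the stud, about which nut and strap turn; z up. It reaches 67.5 mm from the origin along -y, 217.5 mm along +y. The shut strap points along +y. The steel stud, 18 mm thick, ends 101 mm above the table. Its yaw varies by up to 0.6 rad.
- clamp_nut (a joint): Turn of the nut, rad: within 0.15 of 0 when tight, growing anticlockwise seen from above as it loosens; 6.283 is one full turn, 12.566 two. A fingertip dragging along the rim turns it: about 1.1 N at the rim is needed, and it stays where it is left. It climbs 2 mm per turn.
- nut_top (a point): Centre of the top face of the nut, on the stud axis; turns and climbs with it. The nut is a black plastic disc 26 mm high: core radius 44.5 mm, with 30 upright ribs (knurling) 3.5 mm wide and 2.5 mm proud, so 94 mm across, too wide to pinch. Tight, its underside is 57.5 mm and its top 83.5 mm above the table; the strap's top is 2 mm below it.
- nut_index (a point): Outer end of the bright index rib on the nut's top, 40 mm from the axis (the rib is 22 mm long, 6 mm wide, from 20 to 42 mm from the axis). Tight, it points along the strap towards the tower, within 0.15 rad. It turns with the nut.
- strap (a joint): Swing of the strap about the stud axis, rad: 0 shut (over the tower's foot, along the base plate's +y), positive anticlockwise seen from above; it can swing 1.9 either way. It stays where it is left; moving it takes about 2 N at the pin. It does not turn with the nut.
- strap_pin (a point): Centre of the top of the steel pin that stands on the strap: 14 mm thick, its top 89.5 mm above the table, 100 mm from the stud axis. The strap is a flat steel bar 34 mm wide, from 43.5 to 55.5 mm above the table, reaching 150 mm from the axis over the tower's foot and 20 mm behind the axis.
- tower: Loose white 3D-printed tower section upright on the base plate, about 220 g. Foot 80 x 80 x 30 mm; on it a ribbed shaft about 54 x 48 mm set off towards +y (away from the nut). 95 mm high in all, top 107 mm above the table. Origin: centre of the foot's underside, 165 mm from the stud axis along the base plate's +y. The strap's end lies 1.5 mm above the foot.
- tumbler: Bystander: glass tumbler, 72 mm across, 85 mm high; origin at the centre of its underside.
- filler_jar: Bystander: small closed white jar, 62 mm across, 70 mm high; origin at the centre of its underside.
- tape_roll: Bystander: roll of paper tape lying flat, 90 mm across, 24 mm high; origin at the centre of its underside.
- spatula: Bystander: spatula lying flat, 190 mm long along its x; origin on the table under it.
Not all that is in view belongs to the job. Leave any brown, pink or purple look-alike of the tower alone.

How it is judged (in metres and radians):
On the way, in this order (a step that is already met when the one before it is completed fails the run):
1. the hand nut is loosened two full turns, within 0.6 rad, with the strap still over the tower (value of joint clamp_nut between 11.9664 and 13.1664 rad and value of joint strap between -0.2 and 0.2 rad), for 0.2 s.
2. the strap is swung at least 0.7 rad to either side ((value of joint strap above 0.7 rad or value of joint strap below -0.7 rad)), for 0.2 s.
At the end, for the whole second after the job is handed in: The nut stands two full turns looser than tight (joint within 0.6 rad of 12.566), the strap is swung at least 0.7 rad to one side, both are at rest; the tower stands upright within 10 mm of its place and the bystanders within 20 mm of theirs (value of joint clamp_nut between 11.9664 and 13.1664 rad and (value of joint strap above 0.7 rad or value of joint strap below -0.7 rad) and distance of tower from where it was at the start of the episode below 0.01 m and angle between tower's own z axis and vertical below 0.1 rad and velocity of joint strap between -0.05 and 0.05 rad/s and velocity of joint clamp_nut between -0.05 and 0.05 rad/s and distance of each of tumbler, filler_jar, tape_roll, spatula from where it was at the start of the episode below 0.02 m); the robot touches nothing.
It fails at once if the strap is swung more than 0.2 rad before the nut is two turns loose (value of joint clamp_nut below 11.9664 rad and (value of joint strap above 0.2 rad or value of joint strap below -0.2 rad)).
It fails at once if the tower is moved more than 10 mm, lifted or tipped (not (distance of tower from where it was at the start of the episode below 0.01 m and angle between tower's own z axis and vertical below 0.1 rad)).
It fails at once if a bystander (tumbler, jar, tape roll, spatula) is moved more than 20 mm or lifted (distance of any of tumbler, filler_jar, tape_roll, spatula from where it was at the start of the episode above 0.02 m).
It also fails if it takes over 69 s, if anything falls off the work surface, if the arm or the gripper's body presses on something with over 40 N, if the wrist force passes 120 N, or if a joint passes its speed limit or range.

### The arm

A 6-joint arm with a two-finger parallel gripper is mounted at the origin on the work surface. World frame = base frame: x ahead of the robot, y to its left, z up, the work surface at z = 0. Lengths are in mm, angles in rad, forces in N, time in s.
With the tool pointing down it reaches from about 275 to 775 mm from the base axis. Payload 14.6 kg.
Tool frame: the origin (TCP) lies at the very end of the fingers, on their centre line; the grasp point (between the pads) lies 19 mm behind it; z points along the fingers, y is the direction in which the jaws open and shut (so a half turn about z gives the same grasp; the last joint's range is limited). The gripper opens to 85 mm and grips with 20 to 120 N. Pads are 22 mm wide; open, the fingers measure 114 mm over their backs; the gripper's body (76 mm by 85 mm) begins 54 mm behind the grasp point. The pads swing forward as they close: fully open they stand 13 mm farther back than shut.
Start: joints at [-1.486, 0.263, -0.048, 1.259, 0, 1.415], TCP at [124.685, -509.982, 231.278] pointing down, gripper open.
Joint ranges: [-2.65, 2.65], [-0.89, 1.7], [-1.18, 1.37], [-2.13, 2.11], [-1.35, 1.29], [-3.14, 3.14]. Speed limits (rad/s): [1.89, 1.89, 2.57, 2.79, 3.14, 3.14].

### API

Orientations are given as a unit quaternion [x, y, z, w].
In Python, from cell import * gives the robot as it stands.
- The arm moves only by the tool servo_tool, never from a script. Its argument "commands" is a list that holds one entry, the list of rows, each a list of 7 numbers: the turn, a rotation vector about the tool's x, y, z scaled (see below), then the shift along the tool's x, y, z scaled (see below), then the opening, from 0 (shut) to 1 (fully open). A call has 1 to 12 rows; each row is the pose to reach, as a shift and turn from the pose commanded when the call began, along the tool's axes at that moment, turning the shorter way round; what a row does not reach only later rows make up. The controller multiplies each number of a shift by 200 mm and each number of a turn by 180 degrees. A row lasts 1/12 s, in which the tool goes at most 41.7 mm and 7.16 degrees, less where a joint would pass 70% of its speed; a pose out of reach is approached as far as the arm can. A call with a number of a shift or a turn outside -1 to 1 is refused whole. A call with a gripper value outside its range is refused whole. The fingers move at their own pace and stop on an object; "grip_force" is the grip in N (left out, the last holds). Time passes only in rows, so rows that repeat a pose let the fingers close. It gives the time, the measured TCP pose, the force and the opening at its end, in the units of the state.
- get_state(): the state, without advancing time (a new reading comes with each control period).
- snapshot(name): name is "side" or "top"; returns a dict with "frame" (400x640x3 uint8, red, green, blue), "mtx" (3x3 intrinsics, pixels), "pose" (4x4, takes a point from camera to world coordinates). Camera axes: x right, y up, looking along -z (the intrinsics and any distortion apply to the point x, -y, -z); pixel columns grow to the right and rows downward; lengths in mm; the calibration is good to about 2 mm. A picture is of the moment at which its call begins. There is no depth.
- finish_job(): hands the job in, once; it reports no verdict.
The state is a dict: "t": time; "joints": joint angles; "joint_vel": joint speeds; "effort": joint torques, N m; "eef_pos": TCP position; "tcp_rot": TCP orientation; "contact_force": force on the tool from outside, world axes, zero at the start; "torque": the same for the moment, N m; "finger_gap": finger opening in mm.
Only numpy, scipy, OpenCV 4.12 (cv2) and the standard library are available. Lean on these libraries where they do the work, as an engineer would, in place of code of your own. Each camera call takes 0.05 s, during which the arm holds its last target.

## Working session

There is one attempt and no reset: what is moved stays moved. The work goes in short steps, Python scripts to look and compute and a tool call to move; the robot and the scene stay as the last step left them, time stands still between calls to the robot, and variables do not carry over. Pictures are saved under pics/ and viewed, and the job is handed in when it is done.

Besides the shell and the picture viewer there is one more tool, called after "Emit:" by a JSON object that holds its "op" and its "data". servo_tool: Moves the arm, as the interface text tells. Its arguments: {"type":"object","properties":{"commands":{"type":"array","items":{"type":"array","items":{"type":"array","items":{"type":"number"}}}},"grip_force":{"type":"number"}},"required":["commands"]}

```bash
ls; mkdir -p pics
python3 - <<'E'
from cell import *
import cv2
s=get_state();print(s)
for n in("side","top"):
    d=snapshot(n);cv2.imwrite(f"pics/{n}0.png",d["frame"][:,:,::-1]);print(n,d["mtx"],d["pose"],[k for k in d])
E
```

```text
pics
{'t': 0.0, 'joints': array([-1.48630023e+00,  2.63515432e-01, -4.88899303e-02,  1.25937642e+00,
       -2.42931493e-05,  1.41551073e+00]), 'joint_vel': array([-0.00101974,  0.00194627, -0.00066862, -0.00041638, -0.00129451,
       -0.00181476]), 'effort': array([-4.07190319e-04, -6.37617302e+01,  3.84566581e+01,  1.35396523e-02,
       -1.28505380e-04,  1.94273815e-05]), 'eef_pos': array([ 124.65715437, -509.73464817,  230.84622152]), 'tcp_rot': array([ 9.92821576e-01,  1.19603829e-01,  5.29741117e-06, -4.92850149e-04]), 'contact_force': array([-0.15286457,  0.90884939,  0.25796316]), 'torque': array([ 0.04071971, -0.0159773 ,  0.01401579]), 'finger_gap': 85.50209059341768}
side [[373.76818642   0.         318.10158526]
 [  0.         373.76818642 194.12149354]
 [  0.           0.           1.        ]] [[-9.22836076e-01  1.85557821e-01 -3.37552769e-01  1.93826116e+02]
 [-3.85192878e-01 -4.44203351e-01  8.08894202e-01  8.65000903e+02]
 [ 1.54574939e-04  8.76499674e-01  4.81402428e-01  5.93708069e+02]
 [ 0.00000000e+00  0.00000000e+00  0.00000000e+00  1.00000000e+00]] ['frame', 'mtx', 'pose']
top [[371.6655963    0.         321.86080168]
 [  0.         371.6655963  201.85235118]
 [  0.           0.           1.        ]] [[ 2.20320539e-02  9.95287681e-01 -9.44299726e-02  4.52011681e+02]
 [-9.99746856e-01  2.15023239e-02 -6.62372801e-03 -1.27205902e+01]
 [-4.56205103e-03  9.45520026e-02  9.95509471e-01  1.13589051e+03]
 [ 0.00000000e+00  0.00000000e+00  0.00000000e+00  1.00000000e+00]] ['frame', 'mtx', 'pose']
```

View pics/side0.png

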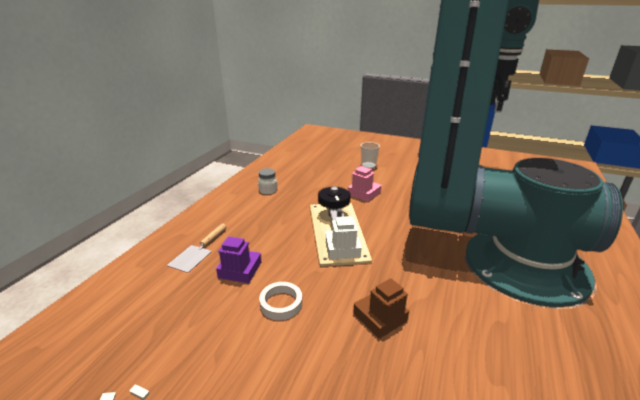

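View pics/top0.png

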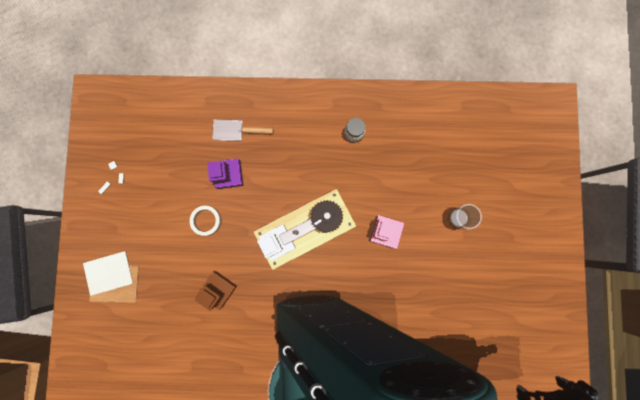

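The side view shows the white tower on its plate at (343,238) and the nut at (334,197). In the top view the nut is at (326,216), the strap pin at about (295,232) and the white tower at about (275,241).

Candidates for the tower in the top view:
- white on the plywood plate (275,241)
- purple (225,173)
- pink (387,231)
- brown (215,290)

I choose the white one on the plate. The only candidate for the nut is the black disc on that plate. I'll crop to check and measure.

```bash
cat > h.py <<'E'
from cell import *
import numpy as np, cv2
def ray(d,uv):
    K=d["mtx"];P=d["pose"];u,v=uv
    c=np.array([(u-K[0,2])/K[0,0],-(v-K[1,2])/K[1,1],-1.]);return P[:3,3],P[:3,:3]@c
def onz(d,uv,z):
    o,r=ray(d,uv);return (o+r*(z-o[2])/r[2])[:2]
def proj(d,p):
    P=d["pose"];c=P[:3,:3].T@(np.asarray(p,float)-P[:3,3]);K=d["mtx"]
    return np.array([K[0,0]*c[0]/-c[2]+K[0,2],K[1,1]*-c[1]/-c[2]+K[1,2]])
def crop(d,c,w,h,s,name):
    f=d["frame"][c[1]-h:c[1]+h,c[0]-w:c[0]+w,::-1]
    cv2.imwrite("pics/"+name,cv2.resize(f,None,fx=s,fy=s,interpolation=cv2.INTER_CUBIC))
E
python3 - <<'E'
from h import *
d=snapshot("top");crop(d,(305,230),60,45,6,"ct.png")
f=d["frame"];hsv=cv2.cvtColor(f,cv2.COLOR_RGB2HSV);print(hsv[212,345],hsv[225,265],hsv[216,315],hsv[190,300])
m=(hsv[...,2]<70).astype(np.uint8);m[:,:295]=0;m[:,360:]=0;m[:190]=0;m[250:]=0
n,l,st,ce=cv2.connectedComponentsWithStats(m)
i=1+np.argmax(st[1:,4]);cn=max(cv2.findContours((l==i).astype(np.uint8),0,2)[0],key=len)
print(st[i],cv2.minEnclosingCircle(cn),cv2.fitEllipse(cn))
c=cv2.minEnclosingCircle(cn)[0];print("nut",onz(d,c,80),onz(d,c,83.5))
m=((hsv[...,0]>18)&(hsv[...,0]<35)&(hsv[...,1]>60)&(hsv[...,2]>150)).astype(np.uint8)
m[:,:240]=0;m[:,370:]=0;m[:180]=0;m[280:]=0
n,l,st,ce=cv2.connectedComponentsWithStats(m);i=1+np.argmax(st[1:,4]);cn=max(cv2.findContours((l==i).astype(np.uint8),0,2)[0],key=len)
r=cv2.minAreaRect(cn);b=cv2.boxPoints(r);w=np.array([onz(d,p,12) for p in b]);print(b,w)
for k in range(4):
  e=w[(k+1)%4]-w[k];print(np.linalg.norm(e),np.degrees(np.arctan2(e[1],e[0])))
d=snapshot("side");crop(d,(340,225),60,45,6,"cs.png")
E
```

```text
[ 25  81 242] [ 17 115 201] [ 8 52 88] [ 12 161 177]Traceback (most recent call last):
  File "<stdin>", line 6, in <module>
    return _wrapfunc(a, 'argmax', axis=axis, out=out, **kwds)
    return bound(*args, **kwds)
ValueError: attempt to get argmax of an empty sequence
```

View pics/ct.png

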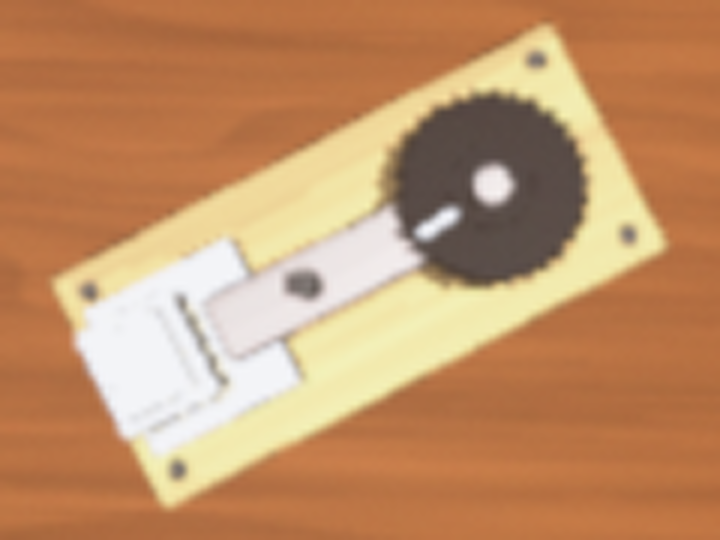

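The crop shows the nut centred at crop (490,188), with the index rib at (437,224) pointing at the tower. The pin is at (303,285) and the stud top at (494,185). Next I measure precisely.

Run:
```python
from h import *
d=snapshot("top")
f=d["frame"];hsv=cv2.cvtColor(f,cv2.COLOR_RGB2HSV)
m=((hsv[...,2]<130)&(hsv[...,1]<110)).astype(np.uint8);M=np.zeros_like(m);M[195:240,305:350]=1
n,l,st,ce=cv2.connectedComponentsWithStats(m*M)
i=1+np.argmax(st[1:,4]);cn=max(cv2.findContours((l==i).astype(np.uint8),0,2)[0],key=len)
c,r=cv2.minEnclosingCircle(cn);print(st[i],c,r,cv2.fitEllipse(cn))
print("nut",onz(d,c,82),onz(d,cv2.fitEllipse(cn)[0],82),"stud",onz(d,(245+494/6,185+185/6),101))
b=np.array([[553,24],[667,242],[167,508],[52,282]])/6+[245,185]
w=np.array([onz(d,p,12) for p in b]);print(w)
for k in range(4):
  e=w[(k+1)%4]-w[k];print(np.linalg.norm(e),np.degrees(np.arctan2(e[1],e[0])))
u=(w[3]-w[0]+w[2]-w[1]);u/=np.linalg.norm(u)
print("origin from plate",(w[0]+w[1])/2+67.5*u, (w[2]+w[3])/2-217.5*u,u,"pin",onz(d,(245+303/6,185+283/6),89.5))
for q in [(420,236),(457,212)]: print("idx",onz(d,(245+q[0]/6,185+q[1]/6),87))
s=snapshot("side");crop(s,(340,225),60,45,6,"cs.png")
for p in [(*onz(d,c,82),82)]: print(proj(s,p))
for n,q in dict(pink=(387,231),brown=(215,290),purple=(225,173),tumb=(467,217),jar=(355,130),tape=(204,221)).items(): print(n,onz(d,q,20))
```

```text
[310 201  33  32 712] (325.9605407714844, 216.3157958984375) 16.12774085998535 ((326.02069091796875, 216.0974884033203), (30.18597984313965, 31.1850528717041), 78.24681854248047)
nut [511.01243357 -18.24820033] [511.63604618 -18.40583907] stud [511.37740293 -21.9450523 ]
[[ 598.95451424  -51.00258666]
 [ 489.6842355  -110.3294043 ]
 [ 351.99111025  136.71534172]
 [ 462.83718929  198.43103699]]
124.33690164009872 -151.50085164842238
282.82592399005716 119.13359388824162
126.86875218725555 29.10771819898424
284.1567503348343 -61.37845551704944
origin from plate [511.72157119 -21.55903146] [512.45151719 -22.88258358] [-0.48293042  0.87565873] pin [464.20682675  66.34377314]
idx [487.44584595  12.19147114]
idx [499.09563482  -4.93762564]
[334.70326977 193.18111983]
pink [ 474.50965923 -202.03065952]
brown [289.60824155 304.4657472 ]
purple [639.63897008 291.23245745]
tumb [ 521.64127042 -441.4726984 ]
jar [ 781.66256315 -102.16283886]
tape [492.41378778 347.59496919]
```

View pics/cs.png

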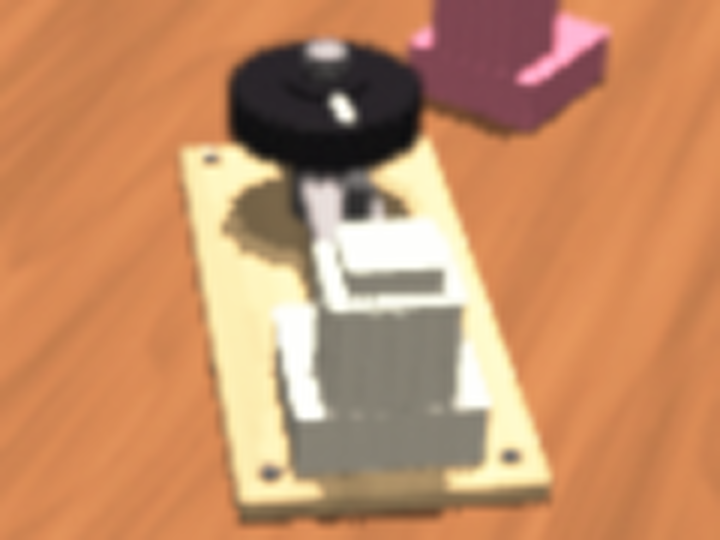

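Nut axis is about (512,-21) and the strap direction is 119°. Bystanders and look-alikes are well clear of it. I'll write a small planner for the move numbers.

```bash
cat >> h.py <<'E'
C=np.array([511.8,-21.0])
from scipy.spatial.transform import Rotation as Ro
def plan(p,psi,s=None):
    s=s or get_state();R=Ro.from_quat(s["tcp_rot"]).as_matrix()
    d=R.T@(np.asarray(p)-s["eef_pos"])/200
    T=Ro.from_euler('z',psi,degrees=True).as_matrix()@np.diag([1,-1,-1.])
    t=Ro.from_matrix(R.T@T).as_rotvec()/np.pi
    print("turn",t.round(4),"shift",d.round(4))
def info():
    s=get_state();R=Ro.from_quat(s["tcp_rot"]).as_matrix();r=s["eef_pos"][:2]-C;th=np.degrees(np.arctan2(r[1],r[0]));u=r/np.hypot(*r)
    F=s["contact_force"];print("t",round(s["t"],2),"pos",s["eef_pos"].round(1),"psi",np.degrees(np.arctan2(R[1,0],R[0,0])).round(2),"theta",th.round(1),"rho",np.hypot(*r).round(2),"Fr",(F[:2]@u).round(1),"Ft",(F[1]*u[0]-F[0]*u[1]).round(1),"Fz",F[2].round(1),"j6",s["joints"][5].round(2),"gap",round(s["finger_gap"],1))
E
python3 -c "
from h import *
info();plan([511.8+75*.5,-21+75*.866,130],60)"
```

```text
t 0.25 pos [ 124.7 -509.9  231.1] psi 13.74 theta -128.4 rho 623.57 Fr 0.1 Ft -0.1 Fz 0.2 j6 1.42 gap 85.4
turn [-1.00e-04 -1.00e-04 -2.57e-01] shift [ 2.72   -2.1853  0.5066]
```

Emit:
{"op": "servo_tool", "data": {"commands": [[[0,0,0,0.2,-0.16,0,0],[0,0,0,0.4,-0.32,0,0],[0,0,0,0.6,-0.48,0,0],[0,0,0,0.8,-0.64,0,0],[0,0,0,1,-0.8,0,0]]]}}

```text
t: 0.67
eef_pos: [252.4, -343.2, 231.2]
tcp_rot: [0.993, 0.119, 0.0, 0.0]
contact_force: [1.5, -1.8, -0.8]
finger_gap: 25.4
```

Emit:
{"op": "servo_tool", "data": {"commands": [[[0,0,0,0.2,-0.16,0,0],[0,0,0,0.4,-0.32,0,0],[0,0,0,0.6,-0.48,0,0],[0,0,0,0.8,-0.64,0,0],[0,0,0,1,-0.8,0,0],[0,0,0,1,-0.8,0,0]]]}}

```text
t: 1.17
eef_pos: [405.1, -144.9, 231.5]
tcp_rot: [0.993, 0.12, 0.0, 0.0]
contact_force: [1.3, -1.1, 0.7]
finger_gap: -0.4
```

```bash
python3 -c "
from h import *
info();plan([511.8+75*.5,-21+75*.866,130],60)"
```

```text
t 1.17 pos [ 405.1 -144.9  231.5] psi 13.74 theta -130.7 rho 163.46 Fr -0.0 Ft 1.7 Fz 0.7 j6 2.37 gap -0.4
turn [ 2.00e-04 -1.00e-04 -2.57e-01] shift [ 0.9242 -0.7461  0.5074]
```

Emit:
{"op": "servo_tool", "data": {"commands": [[[0,0,-0.04,0.18,-0.15,0.1,0],[0,0,-0.08,0.36,-0.3,0.2,0],[0,0,-0.12,0.54,-0.45,0.3,0],[0,0,-0.16,0.72,-0.585,0.4,0],[0,0,-0.2,0.72,-0.585,0.5,0],[0,0,-0.23,0.72,-0.585,0.5,0],[0,0,-0.257,0.72,-0.585,0.5,0],[0,0,-0.257,0.72,-0.585,0.5,0]]]}}

```text
t: 1.83
eef_pos: [516.3, 1.7, 130.5]
tcp_rot: [0.865, 0.502, -0.001, -0.0]
contact_force: [0.3, -0.0, 0.5]
finger_gap: 0.0
```

```bash
python3 -c "
from h import *
info();plan([511.8+75*.5,-21+75*.866,64],60)
d=snapshot('side');crop(d,(335,195),80,60,5,'s1.png')"
```

```text
t 1.83 pos [516.3   1.7 130.5] psi 60.3 theta 78.9 rho 23.11 Fr 0.0 Ft -0.3 Fz 0.5 j6 1.93 gap 0.0
turn [-0.0005  0.0002  0.0017] shift [0.2656 0.0392 0.3323]
```

View pics/s1.png

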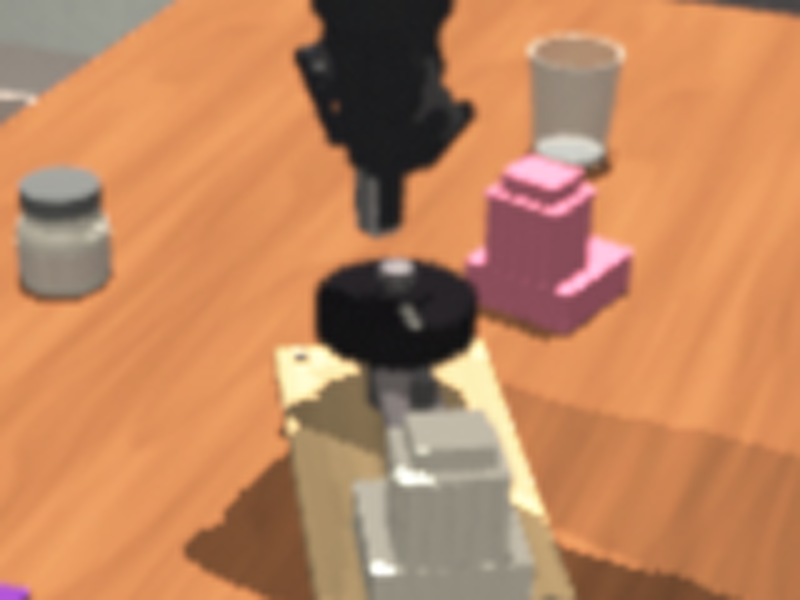

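The side view shows the shut fingers above the nut, tip at crop (378,232), with nothing else near. Next: out beyond the rim, then down.

Emit:
{"op": "servo_tool", "data": {"commands": [[[0,0,0,0.14,0.04,0,0],[0,0,0,0.27,0.04,0,0],[0,0,0,0.27,0.04,0.08,0],[0,0,0,0.27,0.04,0.2,0],[0,0,0,0.27,0.04,0.33,0],[0,0,0,0.27,0.04,0.33,0]]]}}

```text
t: 2.38
eef_pos: [548.2, 43.5, 62.1]
tcp_rot: [0.867, 0.498, -0.002, -0.001]
contact_force: [-0.5, -0.4, -1.4]
finger_gap: 0.1
```

```bash
python3 -c "
from h import *
info()
d=snapshot('side');crop(d,(335,195),80,60,5,'s2.png')"
```

```text
t 2.38 pos [548.2  43.5  62.1] psi 59.78 theta 60.5 rho 74.11 Fr -0.6 Ft 0.3 Fz -1.4 j6 2.03 gap 0.1
```

View pics/s2.png

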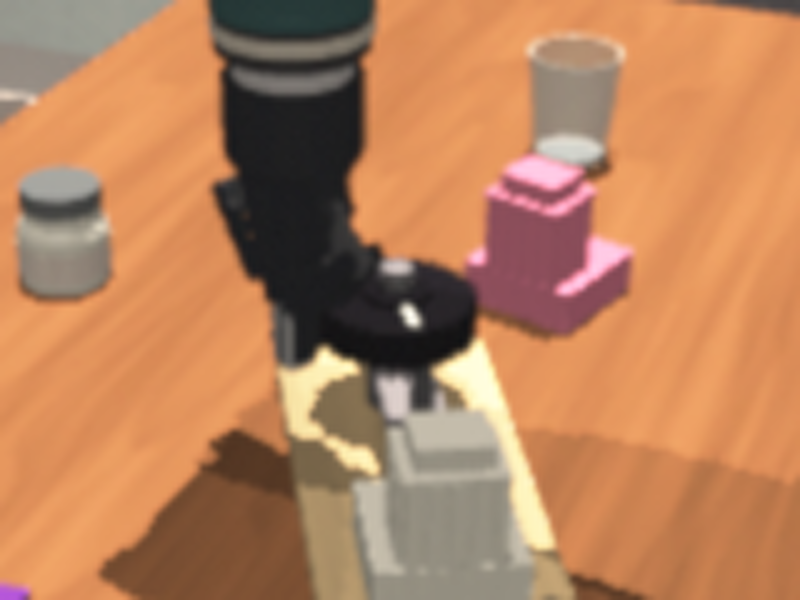

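The fingertip stands beside the rim, at crop (292,355). I now feel for the rim radially.

Emit:
{"op": "servo_tool", "data": {"commands": [[[0,0,0,-0.05,0,0,0],[0,0,0,-0.07,0,0,0],[0,0,0,-0.07,0,0,0]]]}}

```text
t: 2.68
eef_pos: [544.0, 30.8, 67.0]
tcp_rot: [0.866, 0.499, 0.001, 0.0]
contact_force: [0.5, 0.7, 0.9]
finger_gap: 0.0
```

Emit:
{"op": "servo_tool", "data": {"commands": [[[0,0,0,-0.01,0,0,0],[0,0,0,-0.01,0,0,0]]]}}

```text
t: 2.85
eef_pos: [544.0, 30.4, 67.1]
tcp_rot: [0.866, 0.5, 0.003, 0.0]
contact_force: [4.6, 9.2, 2.7]
finger_gap: 0.2
```

```bash
python3 -c "
from h import *
info()"
```

```text
t 2.85 pos [544.   30.4  67.1] psi 59.97 theta 57.9 rho 60.63 Fr 10.2 Ft 1.0 Fz 2.7 j6 2.0 gap 0.2
```

Contact at about ρ=61 with 10 N inward, so the arm is compliant, about 5 N/mm. First short anticlockwise drag, 36°.

Emit:
{"op": "servo_tool", "data": {"commands": [[[0,0,-0.0333,-0.0016,-0.0306,0,0],[0,0,-0.0667,-0.0064,-0.0609,0,0],[0,0,-0.1,-0.0143,-0.0905,0,0],[0,0,-0.1333,-0.0253,-0.1192,0,0],[0,0,-0.1667,-0.0393,-0.1465,0,0],[0,0,-0.2,-0.056,-0.1722,0,0],[0,0,-0.2,-0.056,-0.1722,0,0]]]}}

```text
t: 3.43
eef_pos: [506.2, 39.4, 66.7]
tcp_rot: [0.666, 0.746, 0.002, -0.001]
contact_force: [-3.1, 18.9, 10.3]
finger_gap: 0.2
```

```bash
python3 -c "
from h import *
info()
d=snapshot('side');crop(d,(335,195),80,60,5,'s3.png')
d=snapshot('top');crop(d,(320,215),80,60,5,'t3.png')"
```

```text
t 3.43 pos [506.2  39.4  66.7] psi 96.43 theta 95.3 rho 60.64 Fr 19.1 Ft 1.4 Fz 10.3 j6 1.37 gap 0.2
```

View pics/s3.png

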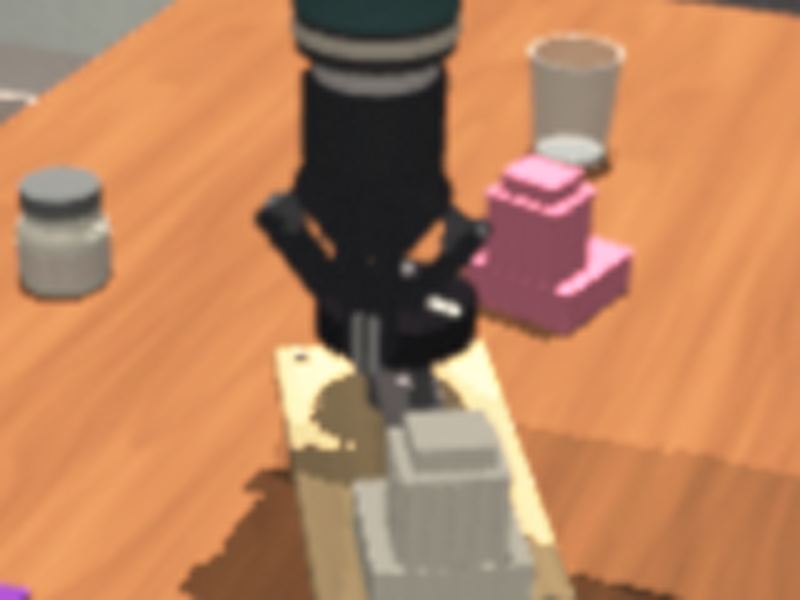

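View pics/t3.png

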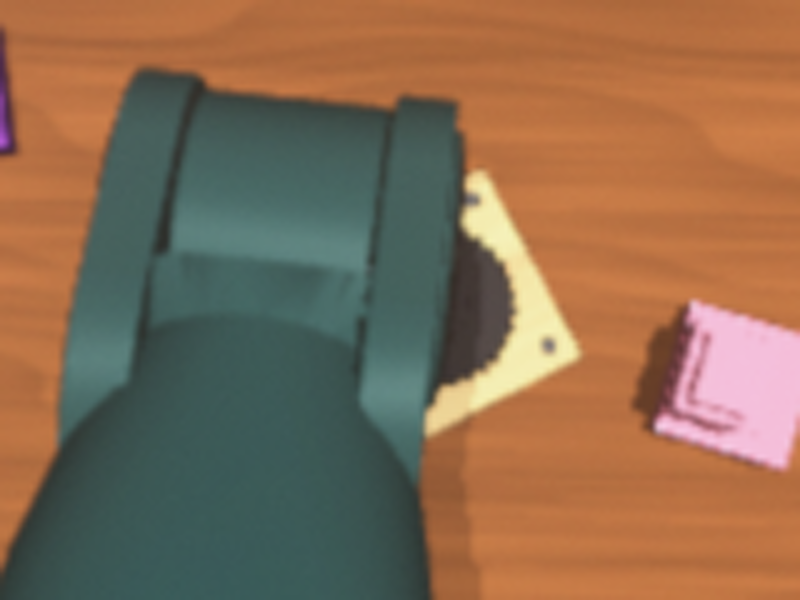

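The nut follows the finger: in the side view the index rib moved to crop (443,306). I'll measure the angle with code, then continue.

```bash
cat >> h.py <<'E'
import sys
def idx(name=None,climb=0):
    d=snapshot("side");f=d["frame"];h=cv2.cvtColor(f,cv2.COLOR_RGB2HSV)
    z=87+climb
    pts=np.array([proj(d,(*(C+42*np.array([np.cos(a),np.sin(a)])),z)) for a in np.linspace(0,2*np.pi,60)]).astype(np.int32)
    M=np.zeros(f.shape[:2],np.uint8);cv2.fillConvexPoly(M,pts,1)
    m=((h[...,2]>130)&(h[...,1]<70)&(M>0)).astype(np.uint8)
    n,l,st,ce=cv2.connectedComponentsWithStats(m)
    for i in range(1,n):
        w=onz(d,ce[i],z)-C
        print("blob",ce[i].round(1),st[i,4],"ang",np.degrees(np.arctan2(w[1],w[0])).round(1),"r",np.hypot(*w).round(1))
    if name: crop(d,(335,195),80,60,5,name)
E
python3 -c "
from h import *
idx()"
```

```text
blob [336. 188.] 3 ang -79.5 r 19.8
blob [343.  195.6] 12 ang 152.7 r 34.0
```

Emit:
{"op": "servo_tool", "data": {"commands": [[[0,0,-0.0333,0.002,-0.0306,0,0],[0,0,-0.0667,-0.0014,-0.0609,0,0],[0,0,-0.1,-0.0093,-0.0905,0,0],[0,0,-0.1333,-0.0203,-0.1192,0,0],[0,0,-0.1667,-0.0343,-0.1465,0,0],[0,0,-0.2,-0.051,-0.1722,0,0],[0,0,-0.2333,-0.0703,-0.196,0,0],[0,0,-0.2667,-0.092,-0.2177,0,0],[0,0,-0.3,-0.1158,-0.237,0,0],[0,0,-0.3333,-0.1415,-0.2537,0,0]]]}}

```text
t: 4.42
eef_pos: [458.4, 3.9, 66.1]
tcp_rot: [0.206, 0.979, 0.0, -0.0]
contact_force: [-4.1, 2.6, 3.7]
finger_gap: -0.2
```

```bash
python3 -c "
from h import *
info();idx('s4.png')"
```

```text
t 4.42 pos [458.4   3.9  66.1] psi 156.26 theta 155.0 rho 58.92 Fr 4.8 Ft -0.6 Fz 3.7 j6 0.24 gap -0.2
blob [333. 188.] 13 ang -54.2 r 19.9
```

View pics/s4.png

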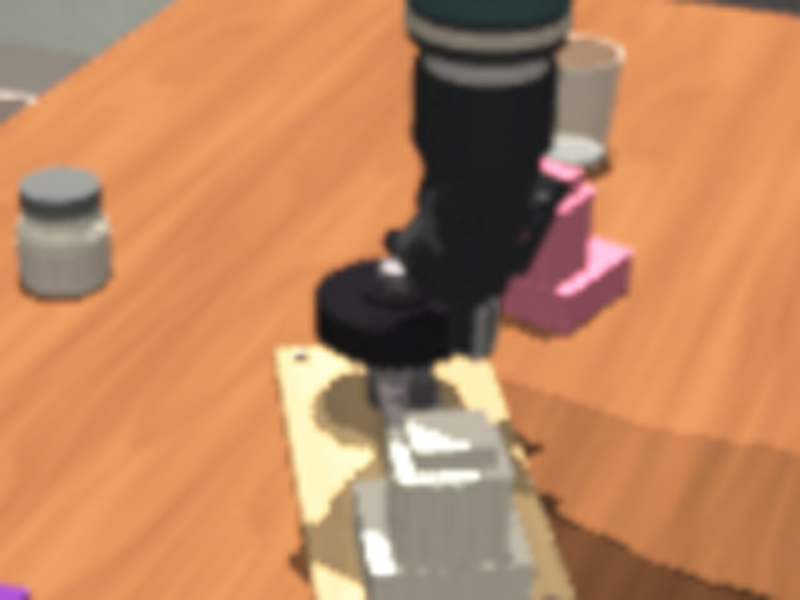

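The index is hidden behind the wrist. The forces suggest the axis is about 2 mm farther towards +y, so I tighten the radius and press slightly more.

Emit:
{"op": "servo_tool", "data": {"commands": [[[0,0,-0.0333,-0.0046,-0.0295,0,0],[0,0,-0.0667,-0.0112,-0.0587,0,0],[0,0,-0.1,-0.0188,-0.0873,0,0],[0,0,-0.1333,-0.0294,-0.1149,0,0],[0,0,-0.1667,-0.0429,-0.1413,0,0],[0,0,-0.2,-0.059,-0.1661,0,0]]]}}

```text
t: 4.97
eef_pos: [455.9, -31.7, 66.0]
tcp_rot: [-0.106, 0.994, -0.0, -0.0]
contact_force: [-3.8, 1.2, 2.7]
finger_gap: -0.0
```

```bash
sed -i 's/^C=.*/C=np.array([512.,-19.0])/' h.py; python3 -c "
from h import *
info();idx('s5.png')"
```

```text
t 4.97 pos [455.9 -31.7  66. ] psi -167.82 theta -167.3 rho 57.49 Fr 3.4 Ft -2.0 Fz 2.7 j6 -0.46 gap -0.0
blob [335.9 187.8] 31 ang -79.9 r 23.1
```

View pics/s5.png

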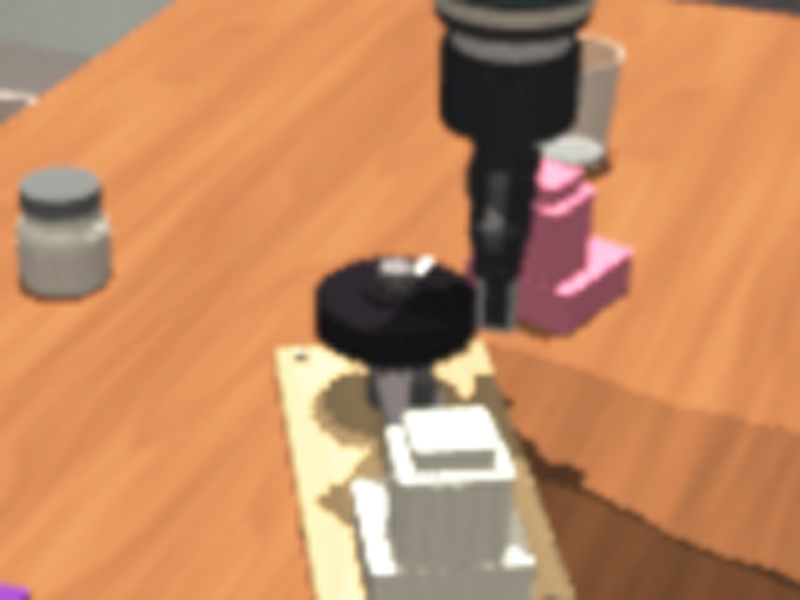

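The index is now at crop (425,265), px (340,188), so the nut is following. Continuing.

Emit:
{"op": "servo_tool", "data": {"commands": [[[0,0,-0.0333,-0.0046,-0.0295,0,0],[0,0,-0.0667,-0.0102,-0.0587,0,0],[0,0,-0.1,-0.0188,-0.0873,0,0],[0,0,-0.1333,-0.0294,-0.1149,0,0],[0,0,-0.1667,-0.0429,-0.1413,0,0],[0,0,-0.2,-0.059,-0.1661,0,0],[0,0,-0.2333,-0.0776,-0.189,0,0],[0,0,-0.2667,-0.0985,-0.2099,0,0]]]}}

```text
t: 5.68
eef_pos: [484.8, -68.9, 66.1]
tcp_rot: [-0.501, 0.865, -0.001, 0.0]
contact_force: [-1.1, -0.6, 0.2]
finger_gap: 0.0
```

```bash
python3 -c "
from h import *
d=snapshot('side')
w=onz(d,(340,188),87.7)-C;print(np.degrees(np.arctan2(w[1],w[0])),np.hypot(*w))
info();idx('s6.png')"
```

```text
-107.3889351560976 25.904495612417673
t 5.73 pos [485.9 -69.4  66.1] psi -119.42 theta -117.4 rho 56.75 Fr 2.8 Ft 0.1 Fz -0.3 j6 -1.36 gap 0.4
blob [329.9 187.1] 8 ang -42.2 r 29.4
blob [334. 188.] 3 ang -65.6 r 21.2
```

View pics/s6.png

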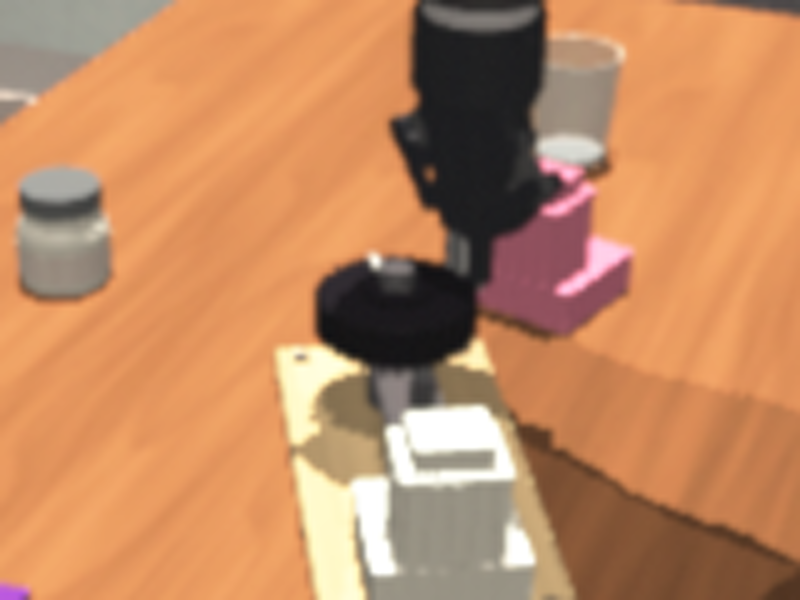

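Index is at crop (375,262), about 318°, for a nut turn of roughly 190°. Continuing with 1 mm more press.

Emit:
{"op": "servo_tool", "data": {"commands": [[[0,0,-0.0333,-0.0066,-0.0295,0,0],[0,0,-0.0667,-0.0132,-0.0587,0,0],[0,0,-0.1,-0.0208,-0.0873,0,0],[0,0,-0.1333,-0.0314,-0.1149,0,0],[0,0,-0.1667,-0.0449,-0.1413,0,0],[0,0,-0.2,-0.061,-0.1661,0,0],[0,0,-0.2333,-0.0796,-0.189,0,0]]]}}

```text
t: 6.37
eef_pos: [525.9, -74.0, 66.1]
tcp_rot: [0.777, -0.63, 0.001, 0.0]
contact_force: [0.1, -2.3, 2.0]
finger_gap: 0.2
```

```bash
python3 -c "
from h import *
info();idx('s7.png')"
```

```text
t 6.37 pos [525.9 -74.   66.1] psi -78.07 theta -75.8 rho 56.71 Fr 2.3 Ft -0.5 Fz 2.0 j6 -2.07 gap 0.2
blob [324.1 189.4] 7 ang -0.1 r 31.9
blob [334. 188.] 3 ang -65.6 r 21.2
```

View pics/s7.png

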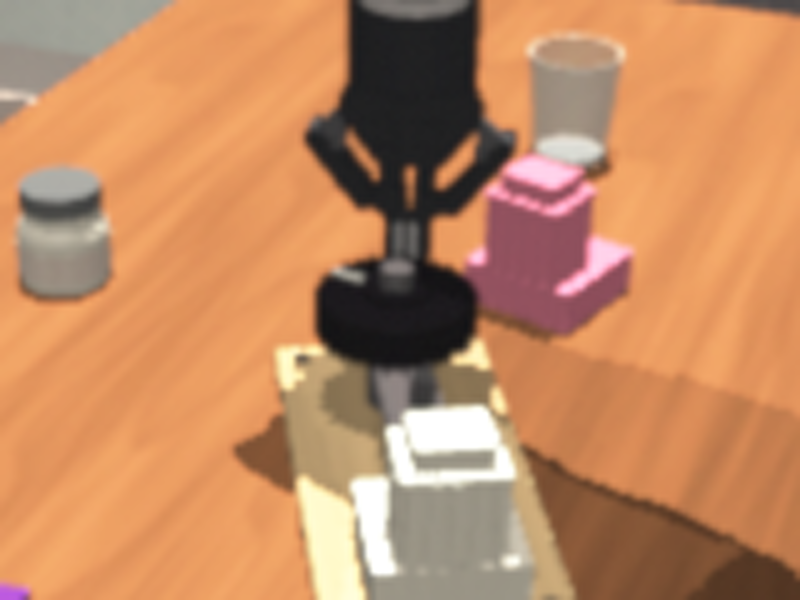

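Index at crop (348,273), 0°, tracking 1:1.

Emit:
{"op": "servo_tool", "data": {"commands": [[[0,0,-0.0333,-0.0066,-0.0295,0,0],[0,0,-0.0667,-0.0122,-0.0587,0,0],[0,0,-0.1,-0.0188,-0.0873,0,0],[0,0,-0.1333,-0.0294,-0.1149,0,0],[0,0,-0.1667,-0.0429,-0.1413,0,0],[0,0,-0.2,-0.059,-0.1661,0,0],[0,0,-0.2333,-0.0776,-0.189,0,0]]]}}

```text
t: 7.0
eef_pos: [559.9, -50.5, 66.1]
tcp_rot: [0.951, -0.31, 0.001, 0.0]
contact_force: [1.9, -1.9, 0.9]
finger_gap: 0.4
```

```bash
python3 -c "
from h import *
info();idx('s8.png',1.5);plan([555,-44,66],320)"
```

```text
t 7.0 pos [559.9 -50.5  66.1] psi -36.15 theta -33.3 rho 57.29 Fr 2.6 Ft -0.6 Fz 0.9 j6 -2.75 gap 0.4
blob [322.  192.8] 6 ang 39.6 r 37.4
turn [-0.0003 -0.0006  0.0241] shift [-0.0383 -0.008  -0.    ]
```

Index at about 40°, so the nut has turned about 275°. Now I back off outward, lift over the nut and unwind the wrist.

Emit:
{"op": "servo_tool", "data": {"commands": [[[0,0,0,0.08,0,0,0],[0,0,0,0.08,0,-0.1,0],[0,0,0.039,0.08,0,-0.2,0],[0,0,0.078,0.08,-0.05,-0.27,0],[0,0,0.117,0,-0.15,-0.27,0],[0,0,0.156,-0.07,-0.25,-0.27,0],[0,0,0.195,-0.135,-0.33,-0.27,0],[0,0,0.234,-0.135,-0.33,-0.27,0],[0,0,0.273,-0.135,-0.33,-0.27,0],[0,0,0.312,-0.135,-0.33,-0.27,0],[0,0,0.351,-0.135,-0.33,-0.27,0],[0,0,0.39,-0.135,-0.33,-0.27,0]]]}}

```text
t: 8.05
eef_pos: [575.5, 19.2, 119.5]
tcp_rot: [-0.595, 0.804, 0.0, 0.0]
contact_force: [0.9, -0.5, -0.5]
finger_gap: -0.2
```

Emit:
{"op": "servo_tool", "data": {"commands": [[[0,0,0.039,0,0,0,0],[0,0,0.078,0,0,0,0],[0,0,0.117,0,0,0,0],[0,0,0.156,0,0,0,0],[0,0,0.195,0,0,0,0],[0,0,0.234,0,0,0,0],[0,0,0.273,0,0,0,0],[0,0,0.312,0,0,0,0],[0,0,0.351,0,0,0,0],[0,0,0.39,0,0,0,0],[0,0,0.429,0,0,0,0],[0,0,0.468,0,0,0,0]]]}}

```text
t: 9.05
eef_pos: [575.5, 19.1, 119.5]
tcp_rot: [0.098, 0.995, 0.0, -0.0]
contact_force: [-0.8, -0.3, 0.2]
finger_gap: 0.0
```

Emit:
{"op": "servo_tool", "data": {"commands": [[[0,0,0.039,0,0,0,0],[0,0,0.078,0,0,0,0],[0,0,0.117,0,0,0,0],[0,0,0.156,0,0,0,0],[0,0,0.195,0,0,0,0],[0,0,0.234,0,0,0,0],[0,0,0.273,0,0,0,0],[0,0,0.312,0,0,0,0],[0,0,0.351,0,0,0,0],[0,0,0.39,0,0,0,0],[0,0,0.429,0,0,0,0],[0,0,0.468,0,0,0,0]]]}}

```text
t: 10.05
eef_pos: [575.5, 19.1, 119.5]
tcp_rot: [0.74, 0.672, 0.0, -0.0]
contact_force: [-0.0, 0.0, 1.3]
finger_gap: -0.0
```

```bash
python3 -c "
from h import *
info();idx('s9.png',1.5);plan([512+73*.866,-19+73*.5,66],30)"
```

```text
t 10.05 pos [575.5  19.1 119.5] psi 84.47 theta 30.9 rho 74.08 Fr -0.0 Ft 0.0 Fz 1.3 j6 1.56 gap -0.0
blob [333.8 188. ] 16 ang -63.2 r 18.4
blob [323.4 192.6] 17 ang 39.2 r 33.3
turn [-1.000e-04 -1.000e-04  2.998e-01] shift [-0.0082 -0.0009  0.2676]
```

View pics/s9.png

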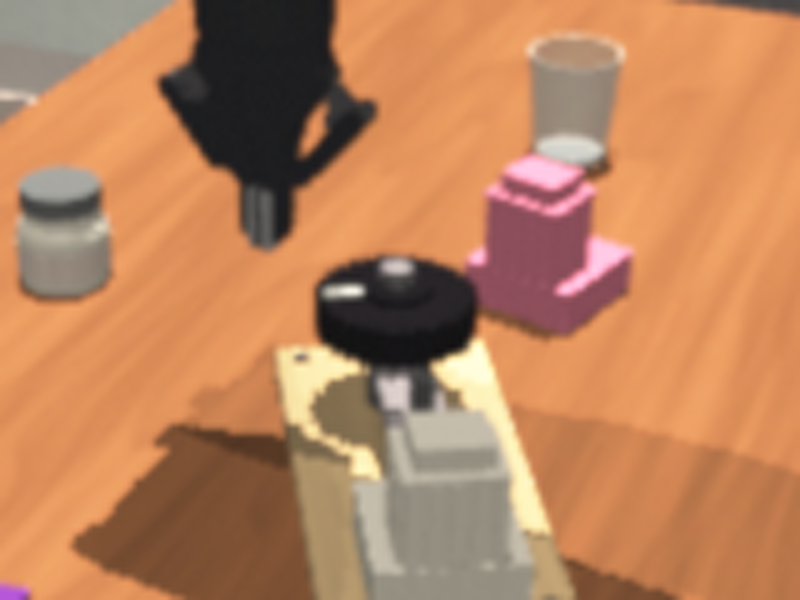

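Index at crop (343,292), 39°, and the nut has stayed put. I finish unwinding to 30°, descend, and close in on the rim.

Emit:
{"op": "servo_tool", "data": {"commands": [[[0,0,0.039,0,0,0,0],[0,0,0.078,0,0,0,0],[0,0,0.117,0,0,0,0],[0,0,0.156,0,0,0,0],[0,0,0.195,0,0,0.05,0],[0,0,0.234,0,0,0.12,0],[0,0,0.273,0,0,0.2,0],[0,0,0.3,0,0,0.265,0],[0,0,0.3,0,0,0.265,0]]]}}

```text
t: 10.85
eef_pos: [574.4, 19.2, 64.3]
tcp_rot: [0.964, 0.266, -0.002, -0.001]
contact_force: [-0.7, 1.0, -0.7]
finger_gap: 0.1
```

```bash
python3 -c "
from h import *
info();plan([512+57*.866,-19+57*.5,66],30)"
```

```text
t 10.85 pos [574.4  19.2  64.3] psi 30.9 theta 31.5 rho 73.17 Fr -0.1 Ft 1.2 Fz -0.7 j6 2.49 gap 0.1
turn [-0.0007  0.0008  0.005 ] shift [-0.0809  0.008  -0.0082]
```

Emit:
{"op": "servo_tool", "data": {"commands": [[[0,0,0,-0.05,0.004,0,0],[0,0,0,-0.075,0.006,0,0],[0,0,0,-0.085,0.006,0,0],[0,0,0,-0.085,0.006,0,0]]]}}

```text
t: 11.18
eef_pos: [563.0, 9.0, 67.7]
tcp_rot: [0.963, 0.27, 0.002, 0.0]
contact_force: [4.8, 2.5, -3.5]
finger_gap: 0.3
```

```bash
python3 -c "
from h import *
info()"
```

```text
t 11.18 pos [563.    9.   67.7] psi 31.37 theta 28.8 rho 58.14 Fr 5.4 Ft -0.1 Fz -3.5 j6 2.46 gap 0.3
```

Emit:
{"op": "servo_tool", "data": {"commands": [[[0,0,-0.0333,-0.0016,-0.0295,0,0],[0,0,-0.0667,-0.0062,-0.0587,0,0],[0,0,-0.1,-0.0138,-0.0873,0,0],[0,0,-0.1333,-0.0244,-0.1149,0,0],[0,0,-0.1667,-0.0379,-0.1413,0,0],[0,0,-0.2,-0.054,-0.1661,0,0],[0,0,-0.2333,-0.0726,-0.189,0,0],[0,0,-0.2667,-0.0935,-0.2099,0,0],[0,0,-0.3,-0.1164,-0.2285,0,0],[0,0,-0.3333,-0.1413,-0.2447,0,0]]]}}

```text
t: 12.02
eef_pos: [513.5, 39.2, 67.8]
tcp_rot: [0.696, 0.718, 0.004, -0.001]
contact_force: [2.9, 26.7, 4.7]
finger_gap: 0.3
```

```bash
python3 -c "
from h import *
info();idx('s10.png',2)"
```

```text
t 12.02 pos [513.5  39.2  67.8] psi 91.78 theta 88.5 rho 58.21 Fr 26.7 Ft -2.3 Fz 4.7 j6 1.45 gap 0.3
blob [334.7 187.9] 9 ang -70.9 r 18.1
```

View pics/s10.png

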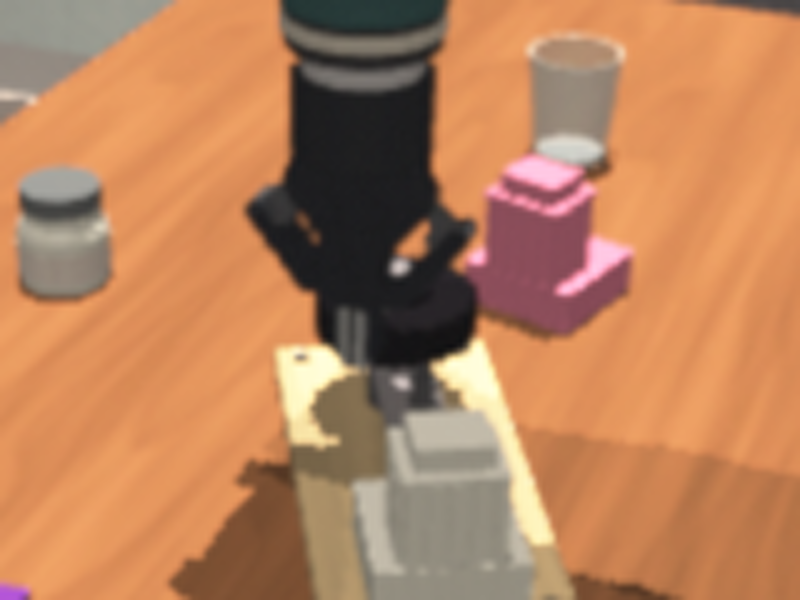

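Index is hidden behind the wrist, and the press of 27 N is higher than needed, so I ease off 1.2 mm during the next stretch.

Emit:
{"op": "servo_tool", "data": {"commands": [[[0,0,-0.0333,0.0044,-0.0295,0,0],[0,0,-0.0667,-0.0002,-0.0587,0,0],[0,0,-0.1,-0.0078,-0.0873,0,0],[0,0,-0.1333,-0.0184,-0.1149,0,0],[0,0,-0.1667,-0.0329,-0.1413,0,0],[0,0,-0.2,-0.049,-0.1661,0,0],[0,0,-0.2333,-0.0686,-0.189,0,0],[0,0,-0.2667,-0.0905,-0.2099,0,0],[0,0,-0.3,-0.1144,-0.2285,0,0],[0,0,-0.3333,-0.1413,-0.2447,0,0],[0,0,-0.3667,-0.1676,-0.2581,0,0],[0,0,-0.4,-0.1952,-0.2687,0,0]]]}}

```text
t: 13.07
eef_pos: [456.1, -3.1, 66.7]
tcp_rot: [0.142, 0.99, 0.001, -0.002]
contact_force: [-16.7, 6.5, 14.1]
finger_gap: 0.3
```

```bash
python3 -c "
from h import *
info();idx('s11.png',2.4)"
```

```text
t 13.07 pos [456.1  -3.1  66.7] psi 163.7 theta 164.1 rho 58.11 Fr 17.9 Ft -1.7 Fz 14.1 j6 0.1 gap 0.3
blob [333.8 187.6] 22 ang -63.0 r 19.2
blob [341.3 193.7] 3 ang 159.2 r 25.4
blob [344.5 195. ] 2 ang 159.5 r 36.8
```

View pics/s11.png

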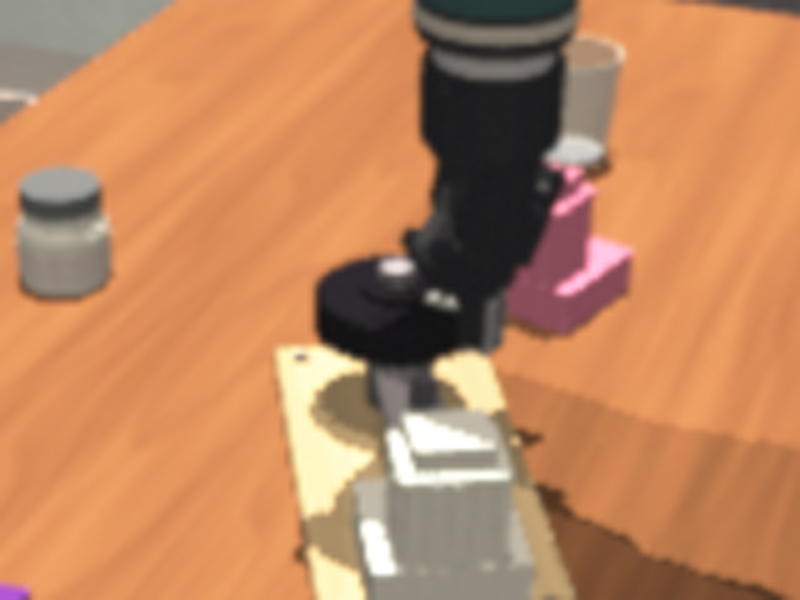

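Index peeks out at crop (440,298), about 163°. That's ~400° of nut turn so far.

Emit:
{"op": "servo_tool", "data": {"commands": [[[0,0,-0.0333,-0.0016,-0.0295,0,0],[0,0,-0.0667,-0.0062,-0.0587,0,0],[0,0,-0.1,-0.0138,-0.0873,0,0],[0,0,-0.1333,-0.0244,-0.1149,0,0],[0,0,-0.1667,-0.0379,-0.1413,0,0],[0,0,-0.2,-0.054,-0.1661,0,0],[0,0,-0.2333,-0.0726,-0.189,0,0],[0,0,-0.2667,-0.0935,-0.2099,0,0],[0,0,-0.3,-0.1164,-0.2285,0,0],[0,0,-0.3333,-0.1413,-0.2447,0,0],[0,0,-0.3667,-0.1676,-0.2581,0,0],[0,0,-0.4,-0.1952,-0.2687,0,0]]]}}

```text
t: 14.12
eef_pos: [481.6, -67.2, 67.2]
tcp_rot: [-0.467, 0.884, -0.0, 0.0]
contact_force: [0.4, 0.6, -0.1]
finger_gap: -0.0
```

```bash
python3 -c "
from h import *
info();idx('s12.png',3)"
```

```text
t 14.12 pos [481.6 -67.2  67.2] psi -124.36 theta -122.2 rho 56.99 Fr -0.7 Ft -0.0 Fz -0.1 j6 -1.28 gap -0.0
blob [334. 188.] 3 ang -63.9 r 15.5
```

View pics/s12.png

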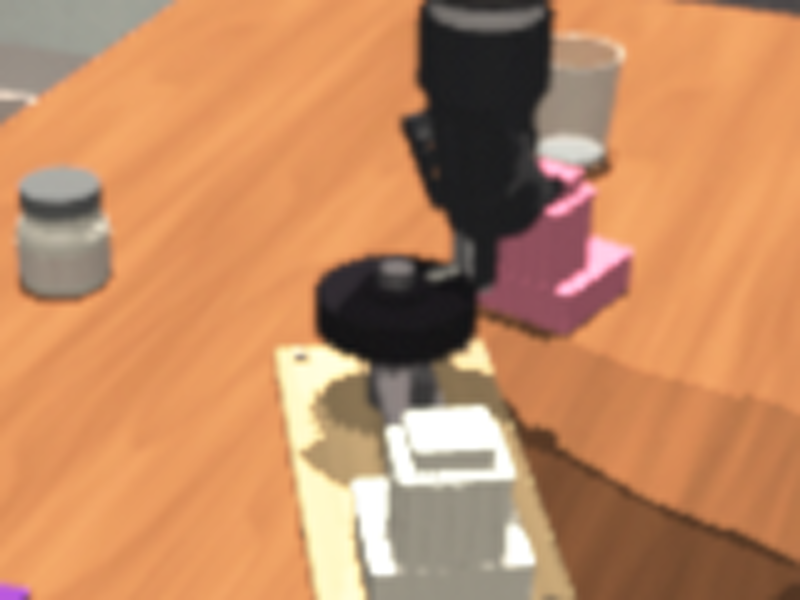

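Contact was lost near the end: index at crop (443,272) and about 0 N. I press 3 mm deeper and continue.

Emit:
{"op": "servo_tool", "data": {"commands": [[[0,0,0,-0.01,0,0,0],[0,0,0,-0.015,0,0,0],[0,0,0,-0.015,0,0,0]]]}}

```text
t: 14.42
eef_pos: [482.1, -66.6, 67.1]
tcp_rot: [-0.462, 0.887, -0.003, -0.002]
contact_force: [-11.1, -21.1, 9.1]
finger_gap: -0.4
```

```bash
python3 -c "
from h import *
info();d=snapshot('side');w=onz(d,(343.6,189.4),89)-C;print(np.degrees(np.arctan2(w[1],w[0])),np.hypot(*w))"
```

```text
t 14.42 pos [482.1 -66.6  67.1] psi -124.98 theta -122.1 rho 56.22 Fr 23.8 Ft 1.8 Fz 9.1 j6 -1.26 gap -0.4
-138.97403204955233 27.81483088992468
```

Emit:
{"op": "servo_tool", "data": {"commands": [[[0,0,-0.0333,0.0014,-0.0295,0,0],[0,0,-0.0667,-0.0022,-0.0587,0,0],[0,0,-0.1,-0.0088,-0.0873,0,0],[0,0,-0.1333,-0.0194,-0.1149,0,0],[0,0,-0.1667,-0.0329,-0.1413,0,0],[0,0,-0.2,-0.049,-0.1661,0,0],[0,0,-0.2333,-0.0676,-0.189,0,0]]]}}

```text
t: 15.05
eef_pos: [522.2, -74.9, 67.0]
tcp_rot: [0.751, -0.66, 0.0, 0.0]
contact_force: [-0.2, 0.5, -0.7]
finger_gap: -0.1
```

```bash
python3 -c "
from h import *
info();idx('s13.png',3)"
```

```text
t 15.05 pos [522.2 -74.9  67. ] psi -82.62 theta -79.7 rho 56.82 Fr -0.5 Ft -0.1 Fz -0.7 j6 -2.0 gap -0.1
blob [334. 188.] 3 ang -63.9 r 15.5
```

View pics/s13.png

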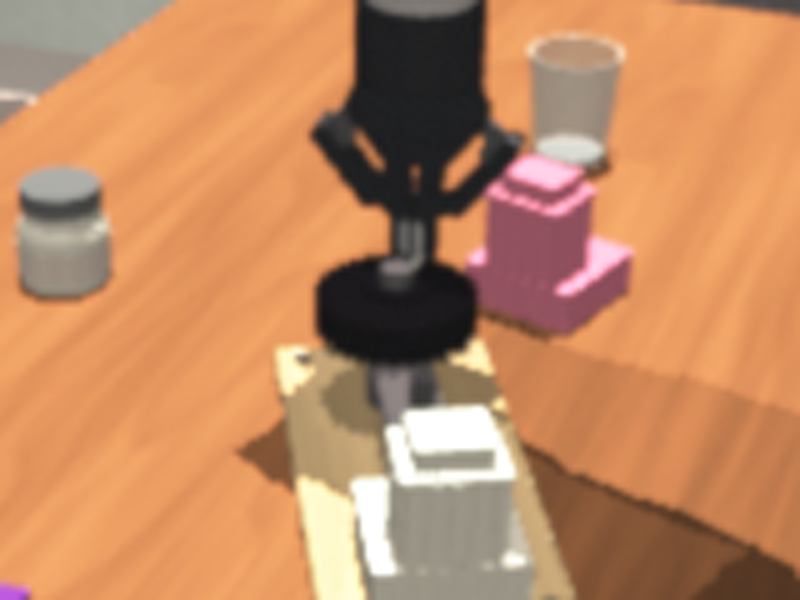

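Index at crop (415,262), about 260°, so it's still following, though the force is near 0 again. Pressing in 2.5 mm more while continuing.

Emit:
{"op": "servo_tool", "data": {"commands": [[[0,0,0,-0.012,0,0,0],[0,0,-0.0333,-0.0136,-0.0295,0,0],[0,0,-0.0667,-0.0182,-0.0587,0,0],[0,0,-0.1,-0.0258,-0.0873,0,0],[0,0,-0.1333,-0.0364,-0.1149,0,0],[0,0,-0.1667,-0.0499,-0.1413,0,0],[0,0,-0.2,-0.066,-0.1661,0,0],[0,0,-0.2333,-0.0846,-0.189,0,0],[0,0,-0.2667,-0.1055,-0.2099,0,0]]]}}

```text
t: 15.85
eef_pos: [561.2, -48.3, 66.9]
tcp_rot: [0.954, -0.299, 0.001, 0.0]
contact_force: [0.8, -1.3, 0.0]
finger_gap: 0.2
```

```bash
python3 -c "
from h import *
info();idx('s14.png',3)"
```

```text
t 15.85 pos [561.2 -48.3  66.9] psi -34.77 theta -30.8 rho 57.28 Fr 1.4 Ft -0.7 Fz 0.0 j6 -2.77 gap 0.2
blob [329. 186.] 1 ang -39.1 r 31.7
```

View pics/s14.png

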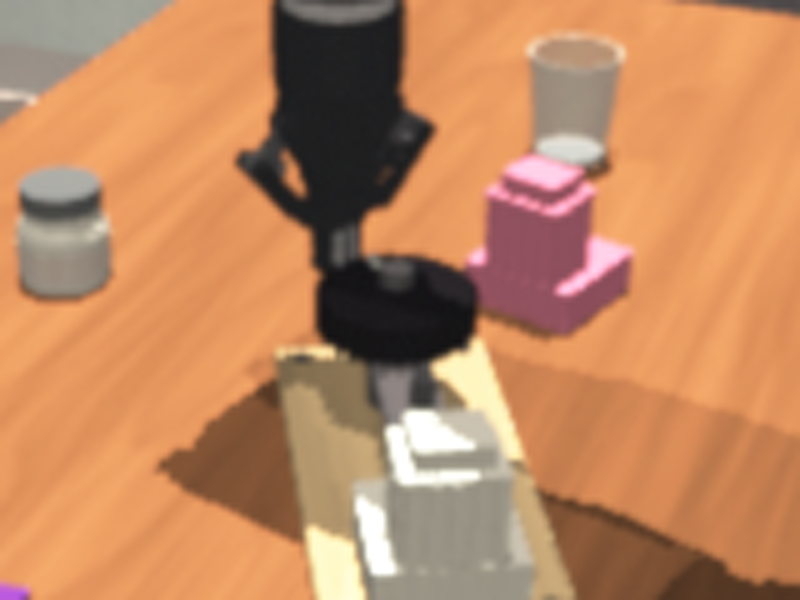

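Index at about 318°, so ~552° turned and ~168° to go. Same retreat and unwind as before.

Emit:
{"op": "servo_tool", "data": {"commands": [[[0,0,0,0.08,0,0,0],[0,0,0,0.08,0,-0.1,0],[0,0,0.039,0.08,0,-0.2,0],[0,0,0.078,0.08,-0.05,-0.27,0],[0,0,0.117,0,-0.15,-0.27,0],[0,0,0.156,-0.07,-0.25,-0.27,0],[0,0,0.195,-0.135,-0.33,-0.27,0],[0,0,0.234,-0.135,-0.33,-0.27,0],[0,0,0.273,-0.135,-0.33,-0.27,0],[0,0,0.312,-0.135,-0.33,-0.27,0],[0,0,0.351,-0.135,-0.33,-0.27,0],[0,0,0.39,-0.135,-0.33,-0.27,0]]]}}

```text
t: 16.9
eef_pos: [575.9, 21.4, 120.6]
tcp_rot: [-0.604, 0.797, 0.0, 0.0]
contact_force: [-0.1, -1.0, 0.8]
finger_gap: -0.4
```

Emit:
{"op": "servo_tool", "data": {"commands": [[[0,0,0.039,0,0,0,0],[0,0,0.078,0,0,0,0],[0,0,0.117,0,0,0,0],[0,0,0.156,0,0,0,0],[0,0,0.195,0,0,0,0],[0,0,0.234,0,0,0,0],[0,0,0.273,0,0,0,0],[0,0,0.312,0,0,0,0],[0,0,0.351,0,0,0,0],[0,0,0.39,0,0,0,0],[0,0,0.429,0,0,0,0],[0,0,0.468,0,0,0,0]]]}}

```text
t: 17.9
eef_pos: [575.9, 21.3, 120.6]
tcp_rot: [0.087, 0.996, 0.0, -0.0]
contact_force: [0.3, -0.2, -1.3]
finger_gap: -0.5
```

Emit:
{"op": "servo_tool", "data": {"commands": [[[0,0,0.039,0,0,0,0],[0,0,0.078,0,0,0,0],[0,0,0.117,0,0,0,0],[0,0,0.156,0,0,0,0],[0,0,0.195,0,0,0,0],[0,0,0.234,0,0,0,0],[0,0,0.273,0,0,0,0],[0,0,0.312,0,0,0,0],[0,0,0.351,0,0,0,0],[0,0,0.39,0,0,0,0],[0,0,0.429,0,0,0,0],[0,0,0.468,0,0,0,0]]]}}

```text
t: 18.9
eef_pos: [575.9, 21.3, 120.6]
tcp_rot: [0.732, 0.681, 0.0, -0.0]
contact_force: [0.4, -0.7, -0.5]
finger_gap: 0.5
```

```bash
python3 -c "
from h import *
info();idx('s15.png',3);plan([512+73*.866,-19+73*.5,67],30)"
```

```text
t 18.9 pos [575.9  21.3 120.6] psi 85.83 theta 32.3 rho 75.52 Fr -0.0 Ft -0.9 Fz -0.5 j6 1.54 gap 0.5
blob [332.5 187.3] 27 ang -52.5 r 20.3
turn [-0.     -0.      0.3073] shift [-0.0192 -0.0018  0.2679]
```

View pics/s15.png

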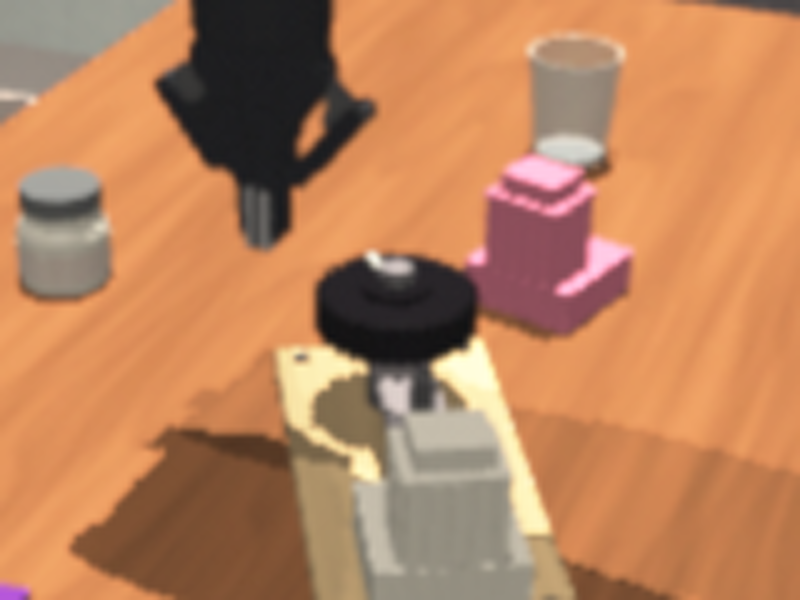

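Index at crop (373,260), about 319°, unchanged. Descend and engage again.

Emit:
{"op": "servo_tool", "data": {"commands": [[[0,0,0.039,0,0,0,0],[0,0,0.078,0,0,0,0],[0,0,0.117,0,0,0,0],[0,0,0.156,0,0,0,0],[0,0,0.195,0,0,0.05,0],[0,0,0.234,0,0,0.12,0],[0,0,0.273,0,0,0.2,0],[0,0,0.307,0,0,0.265,0],[0,0,0.307,0,0,0.265,0]]]}}

```text
t: 19.7
eef_pos: [574.8, 21.5, 65.4]
tcp_rot: [0.964, 0.267, -0.002, -0.001]
contact_force: [-1.8, 0.4, -0.6]
finger_gap: 0.1
```

```bash
python3 -c "
from h import *
info();plan([512+56*.866,-19+56*.5,66],30)"
```

```text
t 19.7 pos [574.8  21.5  65.4] psi 30.93 theta 32.8 rho 74.68 Fr -1.3 Ft 1.3 Fz -0.6 j6 2.5 gap 0.1
turn [-0.0007  0.0008  0.0052] shift [-0.0932  0.0167 -0.0029]
```

Emit:
{"op": "servo_tool", "data": {"commands": [[[0,0,0,-0.05,0.01,0,0],[0,0,0,-0.08,0.015,0,0],[0,0,0,-0.092,0.015,0,0],[0,0,0,-0.092,0.015,0,0]]]}}

```text
t: 20.03
eef_pos: [563.3, 9.0, 68.8]
tcp_rot: [0.963, 0.271, 0.002, 0.0]
contact_force: [6.1, 3.3, -4.0]
finger_gap: -0.2
```

Emit:
{"op": "servo_tool", "data": {"commands": [[[0,0,-0.0333,-0.0006,-0.0295,0,0],[0,0,-0.0667,-0.0042,-0.0587,0,0],[0,0,-0.1,-0.0108,-0.0873,0,0],[0,0,-0.1333,-0.0204,-0.1149,0,0],[0,0,-0.1667,-0.0329,-0.1413,0,0],[0,0,-0.2,-0.048,-0.1661,0,0],[0,0,-0.2333,-0.0656,-0.189,0,0],[0,0,-0.2667,-0.0855,-0.2099,0,0],[0,0,-0.3,-0.1074,-0.2285,0,0],[0,0,-0.3333,-0.1313,-0.2447,0,0]]]}}

```text
t: 20.87
eef_pos: [515.0, 39.6, 68.7]
tcp_rot: [0.696, 0.718, 0.003, -0.001]
contact_force: [1.7, 23.1, 4.1]
finger_gap: 0.1
```

```bash
python3 -c "
from h import *
info();idx('s16.png',3.3)"
```

```text
t 20.87 pos [515.   39.6  68.7] psi 91.83 theta 87.1 rho 58.65 Fr 23.1 Ft -0.5 Fz 4.1 j6 1.45 gap 0.1
blob [334.  187.7] 9 ang -64.4 r 17.0
```

View pics/s16.png

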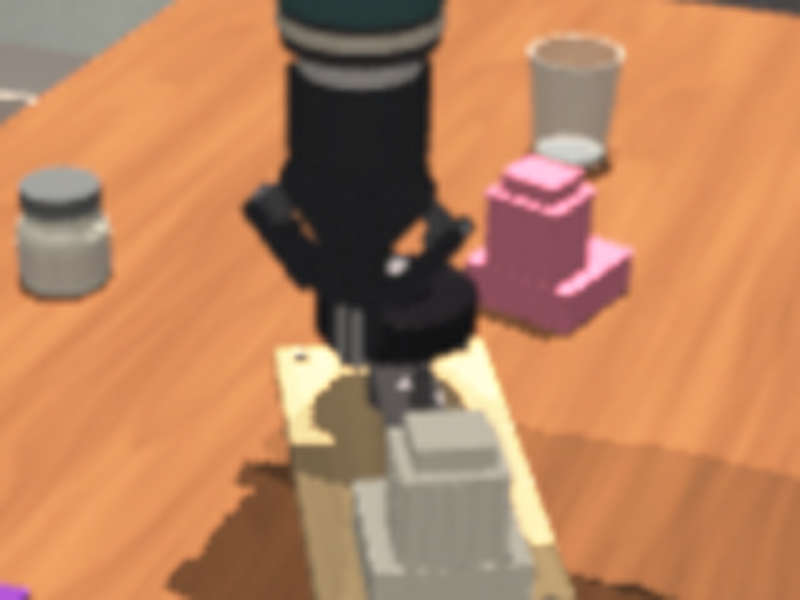

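The wrist hides the index, which should be at about 17°. Another 72° with the same easing.

Emit:
{"op": "servo_tool", "data": {"commands": [[[0,0,-0.0333,0.0034,-0.0295,0,0],[0,0,-0.0667,-0.0012,-0.0587,0,0],[0,0,-0.1,-0.0088,-0.0873,0,0],[0,0,-0.1333,-0.0184,-0.1149,0,0],[0,0,-0.1667,-0.0329,-0.1413,0,0],[0,0,-0.2,-0.049,-0.1661,0,0],[0,0,-0.2333,-0.0686,-0.189,0,0],[0,0,-0.2667,-0.0905,-0.2099,0,0],[0,0,-0.3,-0.1144,-0.2285,0,0],[0,0,-0.3333,-0.1413,-0.2447,0,0],[0,0,-0.3667,-0.1676,-0.2581,0,0],[0,0,-0.4,-0.1952,-0.2687,0,0]]]}}

```text
t: 21.92
eef_pos: [456.6, -1.9, 67.4]
tcp_rot: [0.141, 0.99, 0.001, -0.004]
contact_force: [-23.1, 7.0, 17.2]
finger_gap: -0.2
```

```bash
python3 -c "
from h import *
info();idx('s17.png',3.6)"
```

```text
t 21.92 pos [456.6  -1.9  67.4] psi 163.79 theta 162.8 rho 57.98 Fr 24.1 Ft 0.2 Fz 17.2 j6 0.1 gap -0.2
blob [333.9 187.7] 21 ang -62.7 r 16.4
blob [330.  195.6] 11 ang 88.7 r 34.0
```

View pics/s17.png

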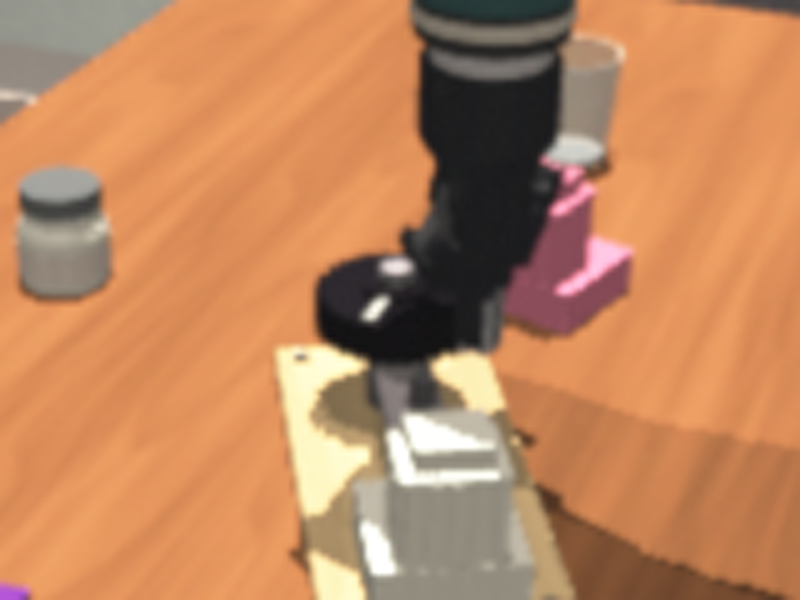

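Index at crop (376,308), about 89°. I compare with where it began, measured the same way from the first side picture.

```bash
python3 -c "
from h import *
d=snapshot('side')
for q in [(337.2,197.8)]:
  w=onz(d,q,87)-C;print(np.degrees(np.arctan2(w[1],w[0])),np.hypot(*w))
w=onz(d,(330,196.4),91)-C;print(np.degrees(np.arctan2(w[1],w[0])),np.hypot(*w))
for a in (88,119,125):
  print(a,proj(d,(*(C+31*np.array([np.cos(np.radians(a)),np.sin(np.radians(a))])),91)))
"
```

```text
121.93256720298498 37.38611463789713
91.56444065401953 38.71795449740155
88 [330.27999009 195.00895725]
119 [336.20030248 195.4689753 ]
125 [337.34523842 195.37719765]
```

31° more needed.

Emit:
{"op": "servo_tool", "data": {"commands": [[[0,0,-0.0333,-0.0016,-0.0295,0,0],[0,0,-0.0667,-0.0062,-0.0587,0,0],[0,0,-0.1,-0.0138,-0.0873,0,0],[0,0,-0.1333,-0.0244,-0.1149,0,0],[0,0,-0.1667,-0.0379,-0.1413,0,0],[0,0,-0.1667,-0.0379,-0.1413,0,0]]]}}

```text
t: 22.52
eef_pos: [456.7, -33.4, 67.5]
tcp_rot: [-0.12, 0.993, -0.001, -0.003]
contact_force: [-22.4, -7.1, 14.4]
finger_gap: -0.1
```

```bash
python3 -c "
from h import *
info();idx('s18.png',4)"
```

```text
t 22.52 pos [456.7 -33.4  67.5] psi -166.21 theta -165.4 rho 57.18 Fr 23.5 Ft 1.2 Fz 14.4 j6 -0.49 gap -0.1
blob [333.7 187.8] 18 ang -59.7 r 14.7
blob [335.7 196.3] 6 ang 115.4 r 35.8
```

View pics/s18.png

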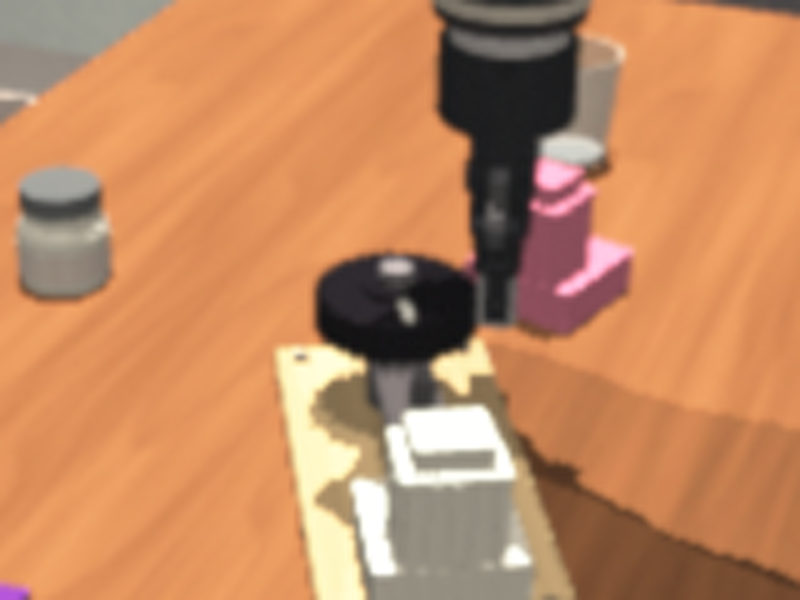

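Index is at crop (407,312), about 119°, back where it began after passing this direction once on the way. That makes two turns. Strap and tower look unmoved. I retreat outward first.

Emit:
{"op": "servo_tool", "data": {"commands": [[[0,0,0,0.05,0,0,0],[0,0,0,0.15,0,0,0],[0,0,0,0.2,0,0,0],[0,0,0,0.2,0,0,0]]]}}

```text
t: 22.9
eef_pos: [420.1, -41.7, 67.8]
tcp_rot: [-0.116, 0.993, -0.0, -0.0]
contact_force: [0.5, 0.4, 0.5]
finger_gap: -0.0
```

```bash
python3 -c "
from h import *
info();idx('s19.png',4);d=snapshot('top');crop(d,(310,225),80,60,5,'t19.png')
a=np.radians(155);plan([512+100*np.cos(a),-19+100*np.sin(a),66],155)"
```

```text
t 22.9 pos [420.1 -41.7  67.8] psi -166.63 theta -166.1 rho 94.64 Fr -0.6 Ft -0.3 Fz 0.5 j6 -0.53 gap -0.0
blob [333.9 187.7] 21 ang -62.4 r 15.7
blob [335.6 195.8] 12 ang 115.6 r 32.5
turn [-1.000e-04  5.000e-04  2.131e-01] shift [-0.07    0.3176  0.0094]
```

View pics/s19.png

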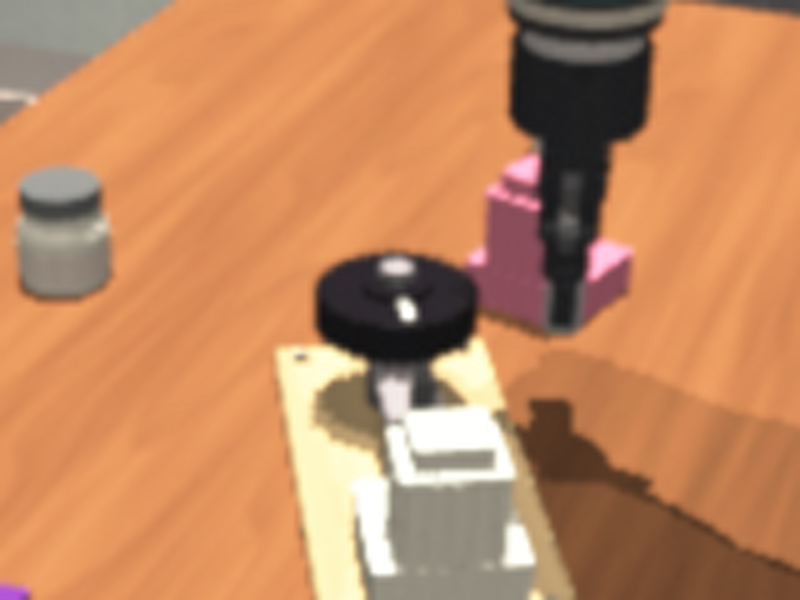

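View pics/t19.png

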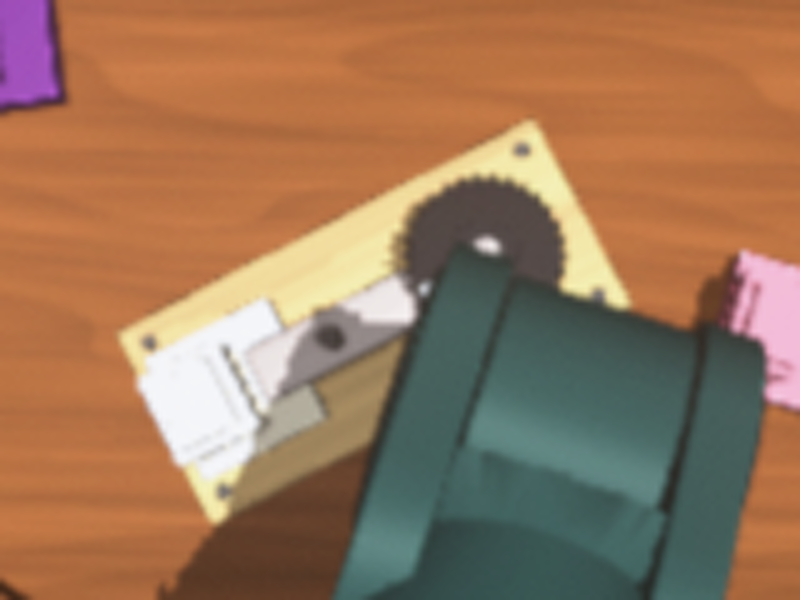

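The strap is still shut over the tower foot (pin at top crop (330,335)), and the index tip at (425,288) points along the strap. Now I move beside the pin on its robot side.

Emit:
{"op": "servo_tool", "data": {"commands": [[[0,0,0.038,0.01,0.06,0,0],[0,0,0.076,0.01,0.13,0.003,0],[0,0,0.114,-0.01,0.2,0.006,0],[0,0,0.152,-0.04,0.26,0.009,0],[0,0,0.19,-0.07,0.317,0.009,0],[0,0,0.213,-0.07,0.317,0.009,0],[0,0,0.213,-0.07,0.317,0.009,0]]]}}

```text
t: 23.58
eef_pos: [421.9, 24.1, 65.6]
tcp_rot: [0.217, 0.976, 0.0, 0.0]
contact_force: [0.3, 0.4, 0.5]
finger_gap: -0.5
```

```bash
python3 -c "
from h import *
info();idx('s20.png',4)
p=100/200
for k in range(1,13):
  d=np.radians(5*k);print(k,round(5*k/180,4),round(p*(np.cos(d)-1),4),round(p*np.sin(d),4))"
```

```text
t 23.58 pos [421.9  24.1  65.6] psi 154.92 theta 154.4 rho 99.83 Fr -0.1 Ft -0.5 Fz 0.5 j6 0.3 gap -0.5
blob [333.9 187.7] 21 ang -62.4 r 15.7
blob [335.6 195.9] 11 ang 115.7 r 33.4
1 0.0278 -0.0019 0.0436
2 0.0556 -0.0076 0.0868
3 0.0833 -0.017 0.1294
4 0.1111 -0.0302 0.171
5 0.1389 -0.0468 0.2113
6 0.1667 -0.067 0.25
7 0.1944 -0.0904 0.2868
8 0.2222 -0.117 0.3214
9 0.25 -0.1464 0.3536
10 0.2778 -0.1786 0.383
11 0.3056 -0.2132 0.4096
12 0.3333 -0.25 0.433
```

View pics/s20.png

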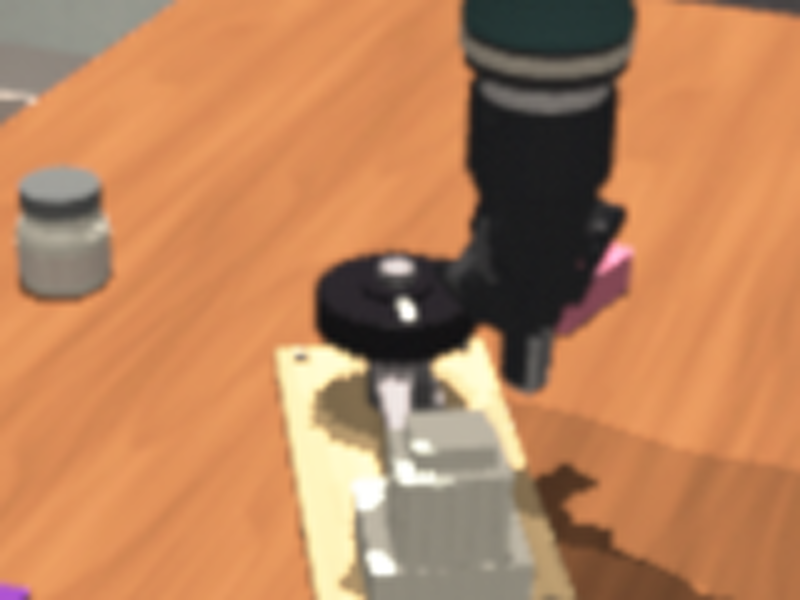

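Finger at side crop (525,385), clear of the tower. Now push clockwise along a 100 mm arc.

Emit:
{"op": "servo_tool", "data": {"commands": [[[0,0,0.0278,-0.0019,0.0436,0,0],[0,0,0.0556,-0.0076,0.0868,0,0],[0,0,0.0694,-0.0119,0.1082,0,0],[0,0,0.0833,-0.017,0.1294,0,0],[0,0,0.0972,-0.0231,0.1503,0,0],[0,0,0.1111,-0.0302,0.171,0,0],[0,0,0.1389,-0.0468,0.2113,0,0],[0,0,0.1667,-0.067,0.25,0,0]]]}}

```text
t: 24.3
eef_pos: [454.4, 63.0, 65.5]
tcp_rot: [0.462, 0.887, -0.0, -0.0]
contact_force: [-1.1, -0.6, 1.4]
finger_gap: 0.1
```

```bash
python3 -c "
from h import *
info();idx('s21.png',4)"
```

```text
t 24.3 pos [454.4  63.   65.5] psi 124.95 theta 125.1 rho 100.21 Fr 0.2 Ft 1.3 Fz 1.4 j6 0.92 gap 0.1
blob [335.7 196. ] 9 ang 115.7 r 33.9
```

View pics/s21.png

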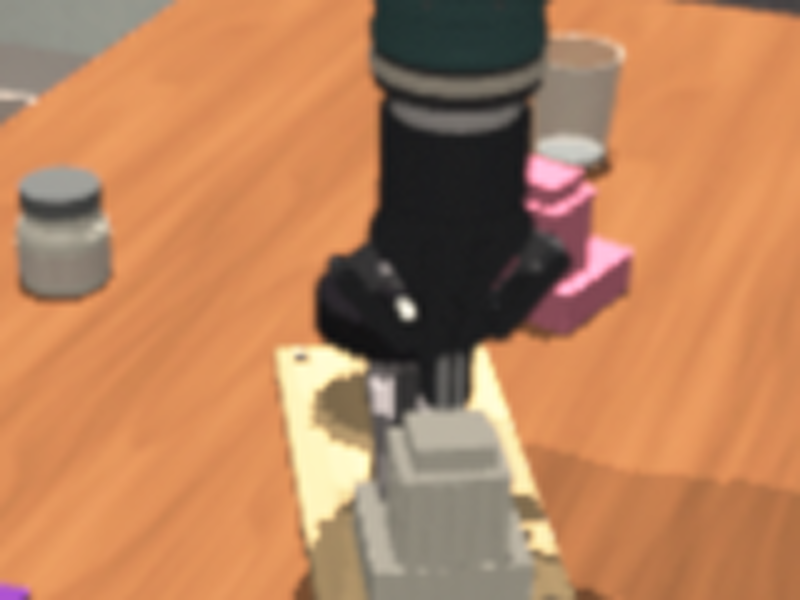

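The finger is at the pin and the strap is starting to move; the tower stands. Continuing the push.

Emit:
{"op": "servo_tool", "data": {"commands": [[[0,0,0.0278,-0.0019,0.0436,0,0],[0,0,0.0556,-0.0076,0.0868,0,0],[0,0,0.0833,-0.017,0.1294,0,0],[0,0,0.1111,-0.0302,0.171,0,0],[0,0,0.1389,-0.0468,0.2113,0,0],[0,0,0.1667,-0.067,0.25,0,0],[0,0,0.1944,-0.0904,0.2868,0,0],[0,0,0.2222,-0.117,0.3214,0,0],[0,0,0.25,-0.1464,0.3536,0,0],[0,0,0.2778,-0.1786,0.383,0,0],[0,0,0.3056,-0.2132,0.4096,0,0],[0,0,0.3333,-0.25,0.433,0,0]]]}}

```text
t: 25.35
eef_pos: [554.1, 71.6, 65.4]
tcp_rot: [0.843, 0.538, -0.0, -0.0]
contact_force: [-2.0, 1.0, 0.8]
finger_gap: -0.2
```

```bash
python3 -c "
from h import *
info();idx('s22.png',4)"
```

```text
t 25.35 pos [554.1  71.6  65.4] psi 65.06 theta 65.1 rho 99.87 Fr 0.1 Ft 2.3 Fz 0.8 j6 1.99 gap -0.2
blob [333.9 187.7] 21 ang -62.4 r 15.7
blob [335.7 196.1] 9 ang 115.6 r 34.5
```

View pics/s22.png

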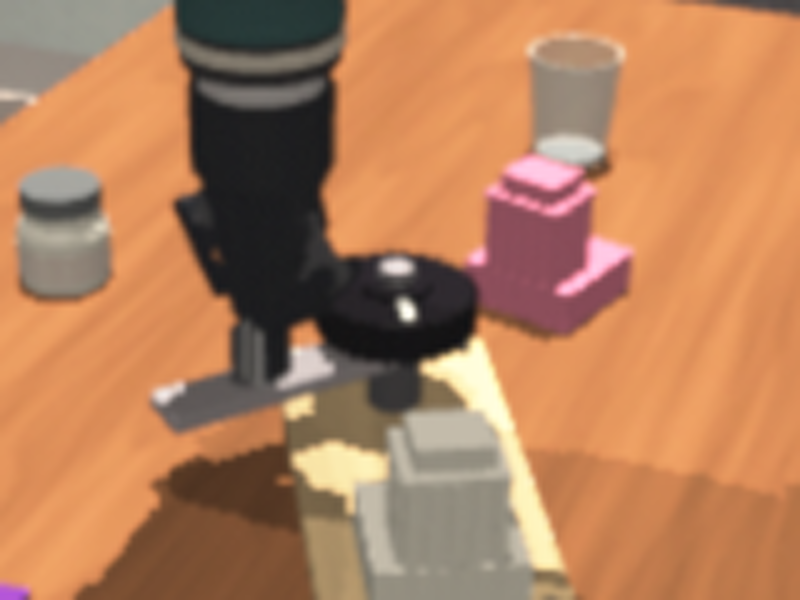

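The strap now lies from crop (165,400) to the nut, swung about 65°, with the tower and nut index unchanged. Another 22°, then back off and lift.

Emit:
{"op": "servo_tool", "data": {"commands": [[[0,0,0.0278,-0.0019,0.0436,0,0],[0,0,0.0556,-0.0076,0.0868,0,0],[0,0,0.0833,-0.017,0.1294,0,0],[0,0,0.1111,-0.0302,0.171,0,0],[0,0,0.122,-0.0365,0.187,0,0],[0,0,0.122,-0.0365,0.187,0,0],[0,0,0.122,-0.0365,0.187,0,0]]]}}

```text
t: 25.98
eef_pos: [584.5, 49.1, 65.4]
tcp_rot: [0.929, 0.369, 0.0, 0.0]
contact_force: [-0.0, 1.2, 0.2]
finger_gap: -0.3
```

Emit:
{"op": "servo_tool", "data": {"commands": [[[0,0,0,0,-0.03,0,0],[0,0,0,0,-0.07,0,0],[0,0,0,0,-0.07,-0.1,0],[0,0,0,0,-0.07,-0.3,0],[0,0,0,0,-0.07,-0.5,0],[0,0,0,0,-0.07,-0.7,0],[0,0,0,0,-0.07,-0.7,0]]]}}

```text
t: 26.57
eef_pos: [576.7, 60.4, 212.8]
tcp_rot: [0.93, 0.368, 0.004, 0.002]
contact_force: [1.2, -0.2, 0.1]
finger_gap: -0.2
```

```bash
python3 -c "
from h import *
info();idx('s23.png',4);d=snapshot('top');crop(d,(310,225),80,60,5,'t23.png');cv2.imwrite('pics/side23.png',snapshot('side')['frame'][:,:,::-1])"
```

```text
t 26.57 pos [576.7  60.4 212.8] psi 43.21 theta 50.8 rho 102.43 Fr 0.6 Ft -1.1 Fz 0.1 j6 2.35 gap -0.2
blob [334.1 187.8] 19 ang -64.2 r 14.9
blob [335.9 196.1] 8 ang 116.6 r 34.6
```

View pics/side23.png

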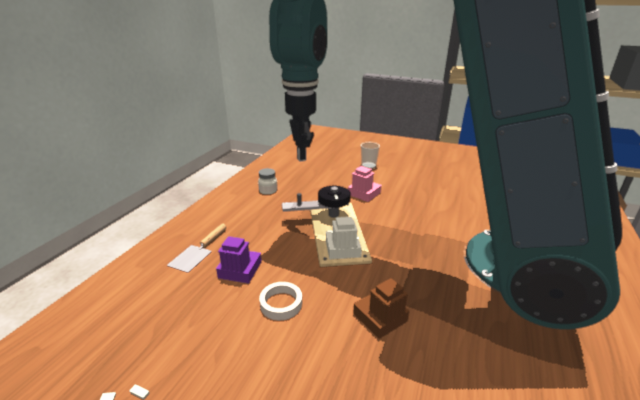

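View pics/s23.png

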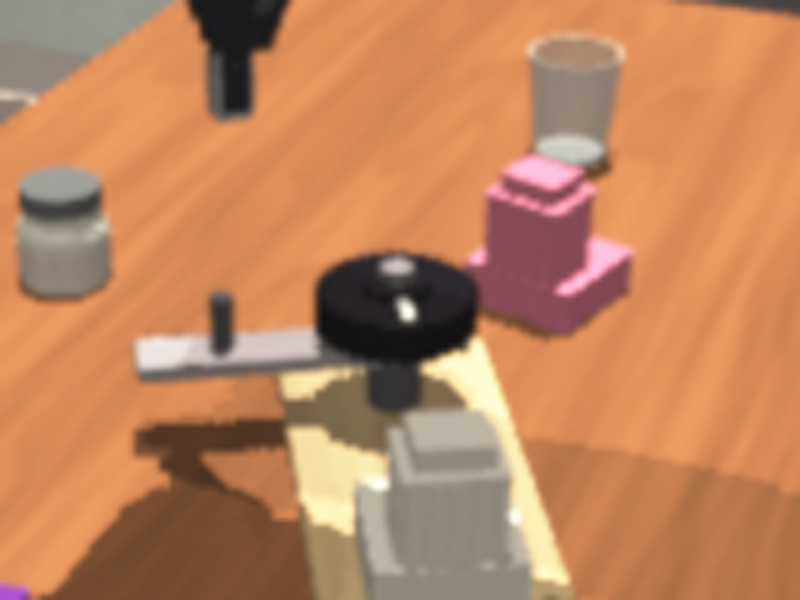

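The strap is swung about a quarter turn: pin top at crop (220,295), strap end at (150,355). The index is at (407,310) as at the start, and the tower and bystanders look unmoved. One numeric check, then I hand in.

```bash
python3 -c "
from h import *
d=snapshot('side');w=onz(d,(255+220/5,135+295/5),89.5)-C;print('pin ang',np.degrees(np.arctan2(w[1],w[0])),np.hypot(*w))
a=cv2.imread('pics/side0.png').astype(int);b=cv2.imread('pics/side23.png').astype(int)
df=np.abs(a-b).max(2)
for n,(u,v,r) in dict(tumbler=(370,155,14),jar=(267,181,14),tape=(281,300,25),spat=(200,247,30),tower=(343,240,22)).items(): print(n,(df[v-r:v+r,u-r:u+r]>60).mean().round(3))
print(finish_job());info()"
```

```text
pin ang 33.72268510700103 102.26972338040412
tumbler 0.0
jar 0.0
tape 0.0
spat 0.0
tower 0.289
the job is handed in; nothing more can be done
None
the job is handed in; nothing more can be done
```

The job is handed in: the nut is two turns looser and the strap is swung clear of the tower. No verdict was reported.

- **Nut:** I dragged a shut fingertip along the rim anticlockwise in three strokes. By the camera the index rib ended at 116–119°, against about 122° at the start. It passed its start direction once on the way, which makes two turns within about 6°. The finger slipped or lost contact briefly in places, so I went by the rib rather than the finger travel.
- **Strap:** It was still shut when the nut was done. I then pushed the pin clockwise to 34° from its initial 119°, a swing of about 85° (1.5 rad). The finger was then backed off and lifted clear.
- **Bystanders:** Tumbler, jar, tape roll and spatula show no change between the first and last side pictures.
- **Check that disagreed:** The same comparison flagged 29% of the pixels around the tower. I put that down to the arm's shadow and the moved strap, because the tower looks to be upright in its original place. I did not measure its position separately.
- **Forces and time:** The highest fingertip press I read was about 27 N, and it all took about 27 s.

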